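# Clamp a column soap mould in the slanted pouring cradle

### The job

Lay the white column mould from its wooden rest into the V of the sloping pouring cradle and push it down the slope until it presses the sprung rubber seal fully home. Then swing the clamp strap over and press it down firmly on the mould, without crushing the tube, so that it stays clamped, and let go; leave the beaker, the pink tray and the soap block where they are.

Things in the scene. Friction and masses are not known exactly. Their poses are not given: they have to be found in the camera images.
- mould: Loose white plastic column mould: a plain round tube, 44 mm in diameter, 190 mm long, 0.25 to 0.5 kg. Origin at its centre (on the axis, half-way along); its x axis runs along the tube. Both ends are alike and the tube may lie rolled about its axis. It starts lying level on the wooden rest.
- rest: Fixed low wooden rest, 170 x 70 mm base plate 6 mm thick, with two V supports 22 mm wide, 60 mm either side of its middle along x; the mould lies in them along x, its centre 36 mm above the table. Between the supports 98 mm are free for fingers. Origin under its middle, on the table.
- cradle: Fixed aluminium pouring cradle that carries the bed, seal and strap: base plate 270 x 110 mm, 10 mm thick, long way in x, two legs. Origin under its middle, on the table. Its +x end is the high end of the slope.
- bed: Sloping bed of the cradle. Origin: the mould's centre when fully home, 115 mm above the table. x: the mould's axis when laid, rising 30 degrees from level, away from the robot; y level, across; z square to the slope, up. The mould lies on two 90 degree V supports at x = -65 and +65 mm, each 28 mm long. Friction keeps a laid mould from sliding down by itself.
- bed_gap (a point): Point on the bed at its origin, same axes: middle of the 102 mm free gap between the V supports, where fingers fit beside the mould. Below it lies a 32 mm wide beam, its top at bed z = -37 mm. The V supports' upper edges are at z = -4, y = +-28 mm.
- seal (a joint): Rubber seal disc, 38 mm in diameter, on a spring plunger at the low end of the bed, facing up the slope. Value in m: 0 = sprung out (face at bed x = -85 mm), 0.010 = fully home on a hard stop (face at x = -95 mm). The spring pushes back with 0.7 N at first, 2 N when home; there the mould stays by its own friction.
- strap (a joint): Steel clamp strap, 16 mm wide, 97 mm from hinge to end, 5 mm thick, rubber pad below. Swings about an axis parallel to bed x, on a post at the bed's +y side, over the high V. Value in rad: 0 = closed on a seated mould; grows as it opens; 1.57 = standing square up from the slope; limit 2.1. Stiff hinge (0.15 N m): stays where left, also pressed down. 8 to 15 N near its tip clamps well.
- strap_hinge (a point): Point on the strap's hinge axis, in the middle of the strap's width: at bed x = 65, y = 44, z = 27.5 mm; same axes as the bed. The hinge post under it is 12 mm thick in y, 27 mm in x, and ends at z = 33 mm.
- strap_tip (a point): Free end of the strap, 94 mm from the hinge, in the middle of its thickness, with a small upturned lip (10 mm tall). Closed, it lies at x = 65, y = -50, z = 27.5 mm of the bed.
- beaker: Bystander: loose empty glass beaker, 76 mm in diameter, 100 mm tall. Origin under its middle.
- tray: Bystander: loose pink tray for round soaps, 200 x 130 mm, 24 mm tall. Origin under its middle.
- soap: Bystander: loose pale block of soap base, 100 x 70 x 55 mm. Origin under its middle.
Things that resemble listed ones, but are neither listed nor needed, are in the scene too. Of the things shaped like the mould, the white one is meant.

How it is judged:
By the outcome, as a careful person would: the job done as asked, in the order asked, and still so for the second after the job is handed in, with the robot touching nothing.
It also fails if it takes over 58 s, if anything falls off the work surface, if the arm or the gripper's body presses on something with over 40 N, if the wrist force passes 120 N, or if a joint passes its speed limit or range.

### The arm

A 6-joint arm with a two-finger parallel gripper is mounted at the origin on the work surface. World frame = base frame: x ahead of the robot, y to its left, z up, the work surface at z = 0. Lengths are in m, angles in rad, forces in N, time in s.
With the tool pointing down it reaches from about 0.4 to 0.925 m from the base axis. Payload 3.4 kg.
Tool frame: the origin (TCP) lies on the centre line of the jaws, within the pads' length; the fingertips stand bot.nose_length ahead of it and the grasp point (between the pads) lies 8 mm behind it (bot.nose_length is the distance from the TCP to the fingertips, in m); y points along the fingers, x is the direction in which the jaws open and shut, and the axes are right-handed (so a half turn about y gives the same grasp; the last joint's range is limited). The gripper opens to 85 mm and grips with 20 to 120 N. Pads are 22 mm wide; open, the fingers measure 114 mm over their backs; the gripper's body (76 mm by 85 mm) begins 54 mm behind the grasp point. The pads swing forward as they close: fully open they stand 13 mm farther back than shut.
Start: joints at [1.083, 0.307, 1.506, -0, 1.328, -0.073], TCP at [0.231, 0.526, 0.242] pointing down, gripper open.
Joint ranges: [-3.12, 3.12], [-1.05, 2.28], [0.14, 2.33], [-1.42, 4.57], [0.1, 2.73], [-2.68, 2.68]. Speed limits (rad/s): [2.57, 2.57, 3.14, 3.14, 3.14, 3.14].

### API

Orientations are given as a 3x3 rotation matrix whose columns are the frame's x, y, z axes.
In Python, from rig import bot gives the robot as it stands.
- The arm moves only by the tool apply_moves, never from a script. Its argument "deltas" is a list of rows, each an object with "grip": the opening in per cent of the stroke, from 0 (shut) to 100 (fully open); "linear": the shift along the tool's x, y, z in units of 25 mm (1.0 is 25 mm), a list of three; "dr": the turn, a rotation vector about the tool's x, y, z in degrees, a list of three. In form: [{"grip": grip, "linear": [x, y, z], "dr": [wx, wy, wz]}, ...]. A call has 1 to 8 rows; each row shifts and turns the pose as measured when the row begins, along the tool's axes as they then stand; what a row does not reach is not made up. A row lasts 1/8 s, in which the tool goes at most 62.5 mm and 10.7 degrees, less where a joint would pass 70% of its speed; a pose out of reach is approached as far as the arm can. A call is refused whole if a number of a shift passes 1 or a number of a turn 10.7, either way. A call with a gripper value outside its range is refused whole. The fingers move at their own pace and stop on an object; "grip_force" is the grip in N (left out, the last holds). Time passes only in rows, so rows that do not move let the fingers close. It gives the time, the measured TCP pose, the force and the opening at its end, in the units of the state.
- bot.get_state(): the state, without advancing time (a new reading comes with each control period).
- bot.get_image(name): name is "scene" or "top"; returns a dict with "pixels" (384x512x3 uint8, red, green, blue), "fx", "fy", "cx", "cy" (pixels), "rvec" (rotation vector, rad) and "tvec" (3), from world to camera coordinates, as OpenCV has them. Camera axes: x right, y down, z forward; pixel columns grow to the right and rows downward; lengths in m; the calibration is good to about 2 mm. A picture is of the moment at which its call begins. There is no depth.
- bot.close_job(): hands the job in, once; it reports no verdict.
The state is a dict: "clock": time; "q": joint angles; "qvel": joint speeds; "effort": joint torques, N m; "ee_pos": TCP position; "eef_rot": TCP orientation; "ft_force": force on the tool from outside, world axes, zero at the start; "moment": the same for the moment, N m; "opening": opening from 0.0 (shut) to 1.0 (fully open).
Only numpy, scipy, OpenCV 4.12 (cv2) and the standard library are available. Lean on these libraries where they do the work, as an engineer would, in place of code of your own. Each camera call takes 0.05 s, during which the arm holds its last target.

## Working session

There is one attempt and no reset: what is moved stays moved. The work goes in short steps, Python scripts to look and compute and a tool call to move; the robot and the scene stay as the last step left them, time stands still between calls to the robot, and variables do not carry over. Pictures are saved under pics/ and viewed, and the job is handed in when it is done.

Besides the shell and the picture viewer there is one more tool, called after "Request:" as name(argument=value, ...), one argument or row to a line, values as JSON. apply_moves: Moves the arm, as the interface text tells. Its arguments: {"type":"object","properties":{"deltas":{"type":"array","items":{"type":"object","properties":{"grip":{"type":"number"},"linear":{"type":"array","items":{"type":"number"}},"dr":{"type":"array","items":{"type":"number"}}}}},"grip_force":{"type":"number"}},"required":["deltas"]}

```bash
ls; mkdir -p pics; python3 - <<'E'
from rig import bot
import cv2,pickle
s=bot.get_state();print(s, bot.nose_length)
for n in("scene","top"):
    d=bot.get_image(n);pickle.dump(d,open(f"pics/{n}0.pkl","wb"))
    cv2.imwrite(f"pics/{n}0.png",cv2.resize(d["pixels"][:,:,::-1],(768,576),interpolation=cv2.INTER_CUBIC))
    print(n,d["fx"],d["cx"],d["cy"],d["rvec"],d["tvec"])
E
```

```text
pics
{'clock': 0.0, 'q': array([ 1.08349612e+00,  3.07525855e-01,  1.50766565e+00,  3.33918520e-05,
        1.32839459e+00, -7.35146834e-02]), 'qvel': array([ 0.00085062,  0.00122663,  0.00091613, -0.00046358, -0.00258144,
       -0.00122241]), 'effort': array([-5.44767936e-04, -4.57552707e+01, -2.51903450e+01,  4.59247565e-05,
        1.32104164e-02,  1.83647222e-05]), 'ee_pos': array([0.23089941, 0.52586999, 0.24141094]), 'eef_rot': array([[ 4.02084659e-01, -9.62059120e-04, -9.15601989e-01],
       [ 9.15600341e-01, -1.74623366e-03,  4.02085770e-01],
       [-1.98568530e-03, -9.99998013e-01,  1.78727891e-04]]), 'ft_force': array([ 0.11351   ,  0.29609107, -0.06213982]), 'moment': array([ 0.02731544, -0.04642145,  0.02120743]), 'opening': 1.000020401087979} 0.011
scene 484.85908833392574 252.91822231053058 183.49366244158688 [ 1.71319669  1.53777345 -0.77770424] [-0.09353976 -0.17239168  1.90804379]
top 350.5112373319451 253.10996148748274 183.85052132341636 [ 2.16984106 -2.1694704   0.13191402] [0.01773018 0.51477614 1.21284867]
```

View pics/scene0.png

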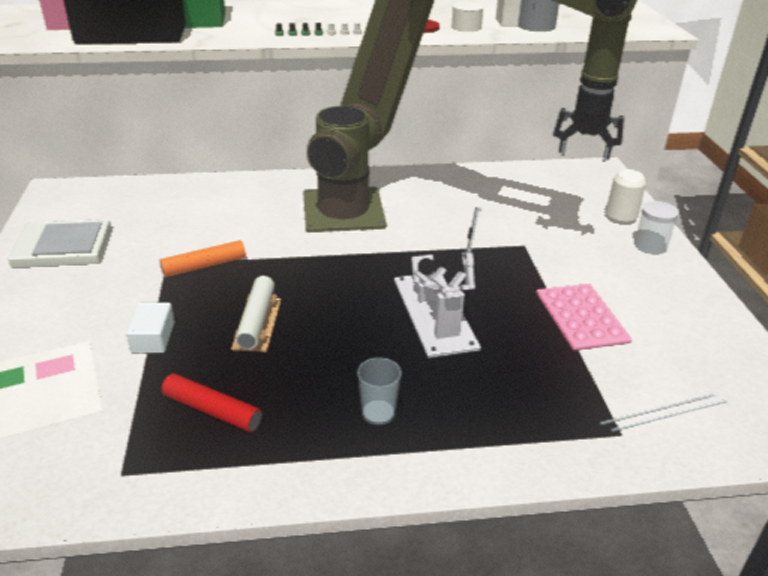

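View pics/top0.png

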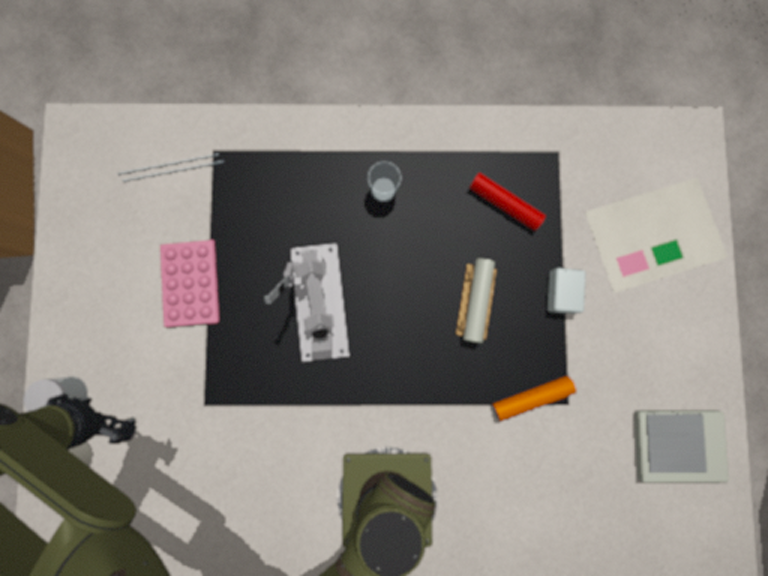

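The scene camera faces the robot. The mould on its rest is at about (255,312) in scene and (480,300) in top. The cradle is at (437,300) in scene and (318,300) in top, and the strap is standing open. I'll enlarge crops next.

```bash
cat > h.py <<'E'
import numpy as np,cv2,pickle
from scipy.spatial.transform import Rotation as Rn
def load(n): return pickle.load(open(f"pics/{n}.pkl","rb"))
def snap(n,tag):
    from rig import bot
    d=bot.get_image(n);pickle.dump(d,open(f"pics/{n}{tag}.pkl","wb"));return d
def K(d): return np.array([[d["fx"],0,d["cx"]],[0,d["fy"],d["cy"]],[0,0,1.]])
def proj(d,P): return cv2.projectPoints(np.atleast_2d(np.asarray(P,float)),np.asarray(d["rvec"],float),np.asarray(d["tvec"],float),K(d),None)[0].reshape(-1,2)
def unproj(d,uv,z):
    R=cv2.Rodrigues(np.asarray(d["rvec"],float))[0];c=-R.T@np.asarray(d["tvec"],float)
    r=R.T@np.linalg.inv(K(d))@np.array([uv[0],uv[1],1.]);return c+r*(z-c[2])/r[2]
def crop(d,u0,v0,w,h,s,name,pts=None):
    im=cv2.resize(np.ascontiguousarray(d["pixels"][v0:v0+h,u0:u0+w,::-1]),(w*s,h*s),interpolation=cv2.INTER_CUBIC)
    for k in range(0,w,10): cv2.line(im,(k*s,0),(k*s,5 if k%50 else 12),(0,255,255),1); cv2.putText(im,str(u0+k),(k*s,22),0,.32,(0,255,255)) if k%20==0 else 0
    for k in range(0,h,10): cv2.line(im,(0,k*s),(5,k*s),(0,255,255),1); cv2.putText(im,str(v0+k),(7,k*s+4),0,.32,(0,255,255))
    if pts is not None:
        for p in pts: cv2.circle(im,(int(round((p[0]-u0+.5)*s)),int(round((p[1]-v0+.5)*s))),2,(0,0,255),-1)
    cv2.imwrite(f"pics/{name}.png",im)
E
python3 - <<'E'
from h import *
t=load("top0");s=load("scene0")
crop(t,170,150,70,100,6,"t_cr");crop(t,295,160,50,80,7,"t_mo")
crop(s,255,135,75,105,5,"s_cr");crop(s,145,175,60,65,8,"s_mo")
E
```

```text
(no output)
```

View pics/t_cr.png

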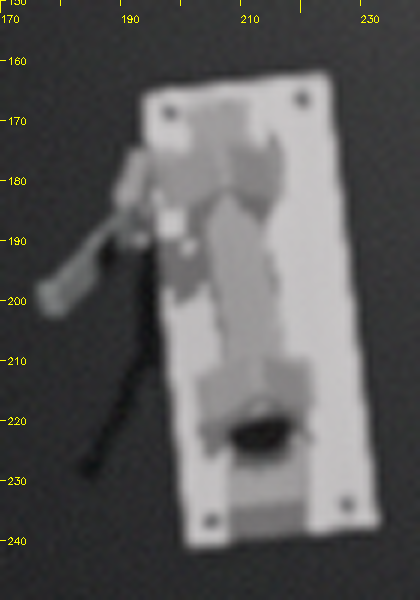

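View pics/t_mo.png

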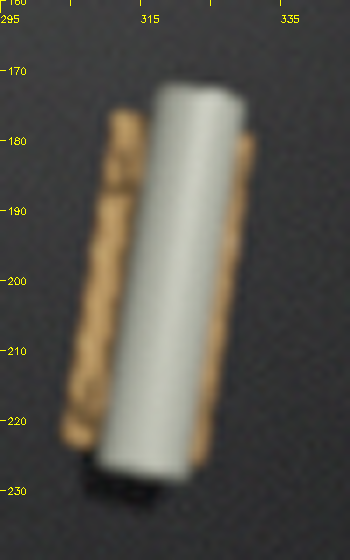

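View pics/s_cr.png

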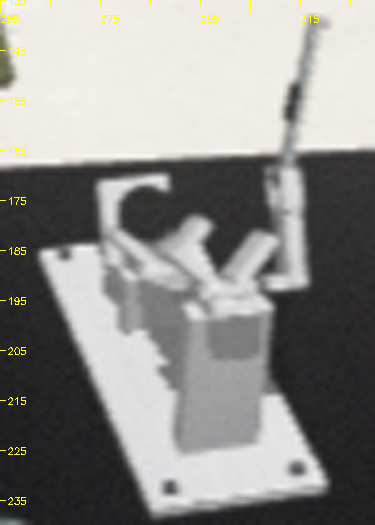

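View pics/s_mo.png

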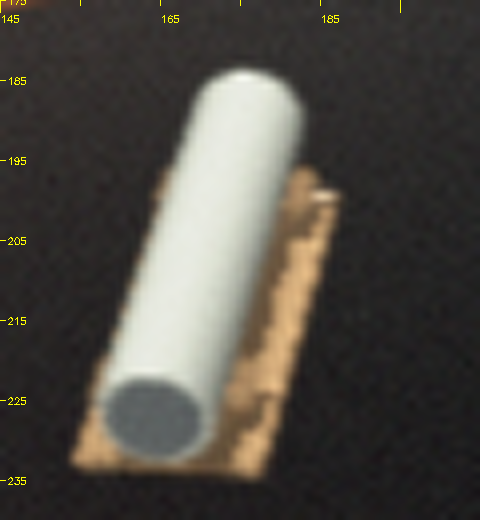

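```bash
cat >> h.py <<'E'
def cr(u0,v0,s,L): return np.array([((x+.5)/s-.5+u0,(y+.5)/s-.5+v0) for x,y in L])
E
python3 - <<'E'
from h import *
from scipy.optimize import least_squares
t=load("top0");s=load("scene0")
B=np.array([[135,55,10],[135,-55,10],[-135,-55,10],[-135,55,10]])/1e3
ot=cr(170,150,6,[(143,93),(329,73),(379,525),(188,547)])
os_=cr(255,135,5,[(327,482),(154,508),(38,253)])
def W(p,P): c,q=np.cos(p[2]),np.sin(p[2]); return np.c_[p[0]+c*P[:,0]-q*P[:,1],p[1]+q*P[:,0]+c*P[:,1],P[:,2]]
f=lambda p:np.r_[(proj(t,W(p,B))-ot).ravel(),(proj(s,W(p,B[:3]))-os_).ravel()]
r=least_squares(f,[.6,.15,0]);print("cradle",r.x,r.x[2]*57.3);print(f(r.x).reshape(-1,2).round(2))
ft=lambda p:(proj(t,W(p,B))-ot).ravel();print(least_squares(ft,[.6,.15,0]).x)
# mould: side silhouette corners; axis at z=.036
tm=cr(295,160,7,[(157,85),(244,100),(189,480),(97,465)])
# top: ends' mid
for a,b in ((0,1),(2,3)):
    print("mould end", unproj(t,(tm[a]+tm[b])/2,.036), unproj(t,(tm[a]+tm[b])/2,.05))
# scene: near end disc centre
c=cr(145,175,8,[(153,417)])[0]; print("disc centre scene",unproj(s,c,.036))
# rest corners base z=6mm
rt=cr(295,160,7,[(110,108),(62,440),(205,465)]); 
for q in rt: print("rest",unproj(t,q,.006))
rs=cr(145,175,8,[(72,463),(262,475),(340,195)])
for q in rs: print("rest s",unproj(s,q,.004))
E
```

```text
cradle [0.45599408 0.15997566 0.11642164] 6.670960117125467
[[ 0.75  0.3 ]
 [ 0.09  0.18]
 [-0.01 -0.21]
 [ 0.79 -0.18]
 [ 0.68  0.11]
 [ 0.07  0.11]
 [ 0.68 -0.7 ]]
[0.45605413 0.16141228 0.11564579]
mould end [ 0.55352545 -0.2302657   0.036     ] [ 0.55151937 -0.22727807  0.05      ]
mould end [ 0.36282913 -0.19732878  0.036     ] [ 0.36300073 -0.19471727  0.05      ]
disc centre scene [ 0.54890121 -0.23349599  0.036     ]
rest [ 0.54967298 -0.18955022  0.006     ]
rest [ 0.37892478 -0.16189006  0.006     ]
rest [ 0.36623548 -0.23464556  0.006     ]
rest s [ 0.53434564 -0.2666066   0.004     ]
rest s [ 0.54798846 -0.19634078  0.004     ]
rest s [ 0.37763245 -0.16651162  0.004     ]
```

```bash
cat >> h.py <<'E'
def cylpts(c,ax,r=.022,L=.19,n=48):
    ax=np.asarray(ax,float)/np.linalg.norm(ax);u=np.cross(ax,[0,0,1.]);u/=np.linalg.norm(u);v=np.cross(ax,u)
    a=np.linspace(0,2*np.pi,n);ring=r*(np.cos(a)[:,None]*u+np.sin(a)[:,None]*v)
    return np.vstack([np.asarray(c)+ring+ax*L/2,np.asarray(c)+ring-ax*L/2])
def hullmask(d,P,ss=4):
    h,w=d["pixels"].shape[:2];uv=(proj(d,P)+.5)*ss
    m=np.zeros((h*ss,w*ss),np.uint8);cv2.fillConvexPoly(m,cv2.convexHull(np.round(uv*16).astype(np.int32)),255,cv2.LINE_8,4)
    return cv2.resize(m,(w,h),interpolation=cv2.INTER_AREA)/255.
E
cat > fitm.py <<'E'
from h import *
from scipy.optimize import minimize
t=load("top0");s=load("scene0")
def obs(d,box):
    u0,v0,u1,v1=box;hsv=cv2.cvtColor(d["pixels"],cv2.COLOR_RGB2HSV)
    m=((hsv[...,1]<70)&(hsv[...,2]>75)).astype(float);o=np.zeros_like(m);o[v0:v1,u0:u1]=m[v0:v1,u0:u1];return o
ob={"t":obs(t,(300,165,335,235)),"s":obs(s,(150,178,186,235))}
print({k:v.sum() for k,v in ob.items()})
def cost(p,ks):
    P=cylpts([p[0],p[1],.036],[np.cos(p[2]),np.sin(p[2]),0]);return sum(np.abs(hullmask({"t":t,"s":s}[k],P)-ob[k]).sum() for k in ks)
for ks in("t","s","ts"):
    r=minimize(cost,[.456,-.215,-.168],args=(ks,),method="Nelder-Mead",options=dict(initial_simplex=[[.456,-.215,-.168],[.46,-.215,-.168],[.456,-.219,-.168],[.456,-.215,-.14]]));print(ks,r.x,r.fun)
p=r.x;P=cylpts([p[0],p[1],.036],[np.cos(p[2]),np.sin(p[2]),0])
crop(t,295,160,50,80,7,"t_mo2",proj(t,P));crop(s,145,175,60,65,8,"s_mo2",proj(s,P))
E
python3 fitm.py
cat > fitc.py <<'E'
from h import *
t=load("top0");s=load("scene0")
def bedT(x,y,yaw,dx=0):
    c,q=np.cos(yaw),np.sin(yaw);a=np.radians(30)
    R=np.array([[c,-q,0],[q,c,0],[0,0,1]])@np.array([[np.cos(a),0,-np.sin(a)],[0,1,0],[np.sin(a),0,np.cos(a)]])
    return R,np.array([x+c*dx,y+q*dx,.115])
R,o=bedT(.456,.1605,.1165)
V=[]
for x in(-79,-51,51,79):
    for y in(-28,28): V.append([x,y,-4])
    V.append([x,0,-31])
for x in(51.5,78.5):
  for y in(38,50): V.append([x,y,33])
V+=[[65,44,27.5]]
W=(R@(np.array(V)/1e3).T).T+o
base=[[sx*.135,sy*.055,.01] for sx in(1,-1) for sy in(1,-1)]
c,q=np.cos(.1165),np.sin(.1165)
BW=[[.456+c*a-q*b,.1605+q*a+c*b,z] for a,b,z in base]
P=np.vstack([W,BW])
crop(t,170,150,70,100,6,"t_cr2",proj(t,P));crop(s,255,135,75,105,5,"s_cr2",proj(s,P))
E
python3 fitc.py
```

```text
{'t': np.float64(756.0), 's': np.float64(744.0)}
t [ 0.45948025 -0.21304853 -0.17253986] 66.23529411764704
s [ 0.45412234 -0.21759973 -0.1710321 ] 42.266666666666666
ts [ 0.45680801 -0.21498495 -0.17894174] 210.05882352941177
```

View pics/t_cr2.png

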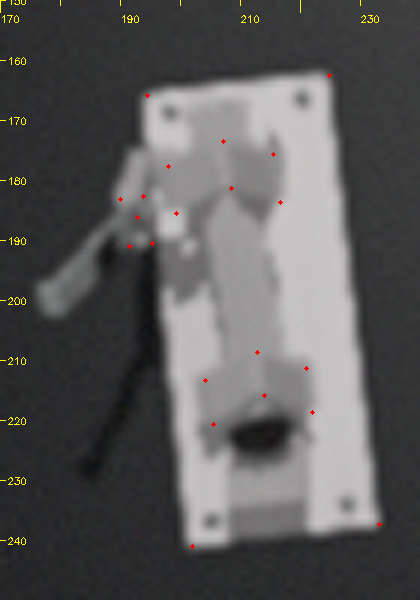

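View pics/s_cr2.png

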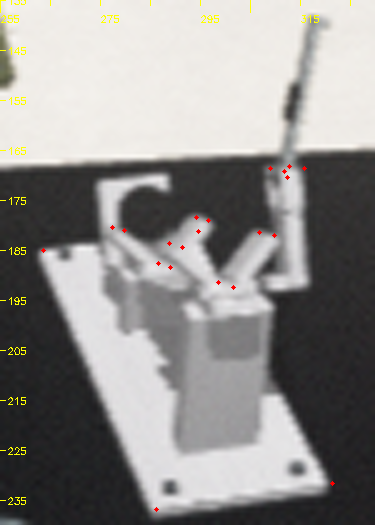

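View pics/t_mo2.png

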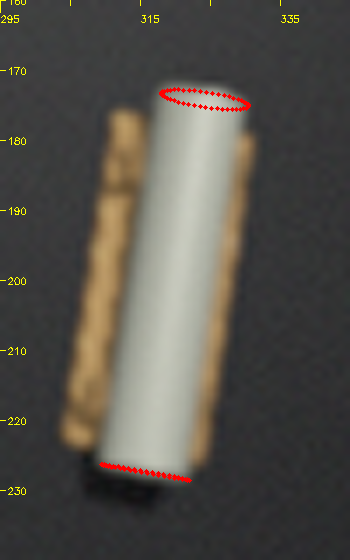

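View pics/s_mo2.png

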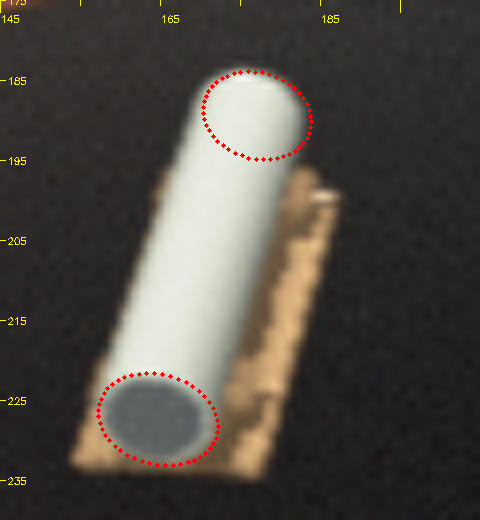

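```bash
cat >> h.py <<'E'
def bedT(x=.456,y=.1600,yaw=.1165):
    c,q=np.cos(yaw),np.sin(yaw);a=np.radians(30)
    R=np.array([[c,-q,0],[q,c,0],[0,0,1]])@np.array([[np.cos(a),0,-np.sin(a)],[0,1,0],[np.sin(a),0,np.cos(a)]])
    return R,np.array([x,y,.115])
RB,OB=bedT()
def b2w(p): return RB@(np.asarray(p,float)/1e3)+OB
RTB=np.c_[RB[:,1],-RB[:,2],-RB[:,0]]
def mouldR(yaw):
    a=np.array([np.cos(yaw),np.sin(yaw),0]);x=np.array([-a[1],a[0],0]);return np.c_[x,[0,0,-1.],-a]
def to(pos,R=None):
    from rig import bot
    s=bot.get_state();M=np.asarray(s["eef_rot"]);p=np.asarray(s["ee_pos"])
    d=np.asarray(pos)-p;print("t",round(float(s["clock"]),2),"pos",p.round(4),"q",s["q"].round(2),"open",round(float(s["opening"]),3),"F",s["ft_force"].round(1))
    print("bed pos mm",(RB.T@(p-OB)*1e3).round(1))
    L=M.T@d/.025
    print("linear units",L.round(2),"rows",np.ceil(np.abs(L).max()))
    if R is not None:
        r=Rn.from_matrix(M.T@R).as_rotvec(degrees=True);print("dr",r.round(1)," linear after turn",(R.T@d/.025).round(2))
E
python3 - <<'E'
from h import *
t=load("top0");s=load("scene0")
ot=cr(170,150,6,[(52,300)])[0];os_=cr(255,135,5,[(318,22)])[0]
for th in np.arange(1.3,2.2,.1):
    P=b2w([65,44-94*np.cos(th),27.5+94*np.sin(th)]);print(round(th,2),(proj(t,P)[0]-ot).round(1),(proj(s,P)[0]-os_).round(1),P.round(3))
to([.40,.35,.40],mouldR(-.172))
E
```

```text
1.3 [20.1 -2.3] [-17.3   1.2] [0.451 0.178 0.25 ]
1.4 [16.9 -1.6] [-14.4   0.2] [0.449 0.187 0.252]
1.5 [13.6 -1.1] [-11.4  -0.5] [0.447 0.197 0.253]
1.6 [10.4 -0.7] [-8.3 -0.9] [0.446 0.206 0.253]
1.7 [ 7.1 -0.4] [-5.3 -1. ] [0.445 0.215 0.252]
1.8 [ 4.  -0.3] [-2.3 -0.7] [0.445 0.225 0.251]
1.9 [ 1.  -0.3] [ 0.7 -0.1] [0.445 0.234 0.248]
2.0 [-1.9 -0.5] [3.6 0.7] [0.446 0.243 0.245]
2.1 [-4.5 -0.8] [6.4 1.9] [0.447 0.251 0.242]
t 0.1 pos [0.2309 0.5259 0.2415] q [ 1.08  0.31  1.51 -0.    1.33 -0.07] open 0.998 F [ 0.6 -0.4 -0.4]
bed pos mm [-93.5 389.6 200. ]
linear units [-3.74 -6.34 -9.02] rows 10.0
dr [ -0.  -13.9  -0.1]  linear after turn [-5.78 -6.34 -7.87]
```

Request:
apply_moves(
  deltas=[
    {"grip":100,"linear":[-0.3,-1,-0.8],"dr":[0,-7,0]},
    {"grip":100,"linear":[-0.5,-1,-0.9],"dr":[0,-7,0]},
    {"grip":100,"linear":[-0.6,-1,-1],"dr":[0,0,0]},
    {"grip":100,"linear":[-0.7,-1,-1],"dr":[0,0,0]},
    {"grip":100,"linear":[-0.8,-1,-1],"dr":[0,0,0]},
    {"grip":100,"linear":[-1,-1,-1],"dr":[0,0,0]},
    {"grip":100,"linear":[-1,-0.5,-1],"dr":[0,0,0]},
    {"grip":100,"linear":[-1,0,-1],"dr":[0,0,0]},
  ],
  grip_force=35,
)

```text
clock: 1.1
ee_pos: [0.3946, 0.3383, 0.4047]
eef_rot: [[0.155, -0.006, -0.988], [0.988, -0.01, 0.155], [-0.011, -1.0, 0.005]]
ft_force: [0.6, -0.2, 0.4]
opening: 1.001
```

```bash
python3 -c "
from h import *
to([.459,-.2135,.13],mouldR(-.172))"
```

```text
t 1.1 pos [0.3946 0.3383 0.4047] q [ 0.63  0.15  1.32 -0.    1.68 -0.78] open 1.001 F [ 0.6 -0.2  0.4]
bed pos mm [110.  184.3 271. ]
linear units [-21.28  11.2   -6.02] rows 22.0
dr [-0.3  0.9 -0.6]  linear after turn [-21.31  10.99  -6.32]
```

Request:
apply_moves(
  deltas=[
    {"grip":100,"linear":[-1,0,-0.6],"dr":[0,0,0]},
    {"grip":100,"linear":[-1,0,-0.6],"dr":[0,0,0]},
    {"grip":100,"linear":[-1,0,-0.6],"dr":[0,0,0]},
    {"grip":100,"linear":[-1,0,-0.6],"dr":[0,0,0]},
    {"grip":100,"linear":[-1,0,-0.6],"dr":[0,0,0]},
    {"grip":100,"linear":[-1,0,-0.6],"dr":[0,0,0]},
    {"grip":100,"linear":[-1,0,-0.6],"dr":[0,0,0]},
    {"grip":100,"linear":[-1,0,-0.6],"dr":[0,0,0]},
  ],
)

```text
clock: 2.1
ee_pos: [0.4831, 0.1136, 0.4028]
eef_rot: [[0.156, -0.013, -0.988], [0.988, -0.013, 0.156], [-0.015, -1.0, 0.011]]
ft_force: [-0.1, 0.4, 0.1]
opening: 1.0
```

Request:
apply_moves(
  deltas=[
    {"grip":100,"linear":[-1,0,-0.2],"dr":[0,0,0]},
    {"grip":100,"linear":[-1,0,0],"dr":[0,0,0]},
    {"grip":100,"linear":[-1,0.5,0],"dr":[0,0,0]},
    {"grip":100,"linear":[-1,1,0],"dr":[0,0,0]},
    {"grip":100,"linear":[-1,1,0],"dr":[0,0,0]},
    {"grip":100,"linear":[-1,1,0],"dr":[0,0,0]},
    {"grip":100,"linear":[-1,1,0],"dr":[0,0,0]},
    {"grip":100,"linear":[-1,1,0],"dr":[0,0,0]},
  ],
)

```text
clock: 3.1
ee_pos: [0.4538, -0.0934, 0.2629]
eef_rot: [[0.156, -0.014, -0.988], [0.988, -0.013, 0.157], [-0.015, -1.0, 0.012]]
ft_force: [0.2, -0.6, 1.0]
opening: 1.0
```

```bash
python3 -c "
from h import *
to([.445,-.213,.13],mouldR(-.172))"
```

```text
t 3.1 pos [ 0.4538 -0.0934  0.2629] q [-0.28  0.14  1.68 -0.02  1.33 -1.69] open 1.0 F [ 0.2 -0.6  1. ]
bed pos mm [  46.5 -251.5  143.9]
linear units [-4.7   5.38 -0.46] rows 6.0
dr [-0.7  0.9 -0.9]  linear after turn [-4.77  5.32 -0.47]
```

Request:
apply_moves(
  deltas=[
    {"grip":100,"linear":[-1,0.8,0],"dr":[-0.7,0.9,-0.9]},
    {"grip":100,"linear":[-1,0.9,-0.1],"dr":[0,0,0]},
    {"grip":100,"linear":[-1,0.9,-0.2],"dr":[0,0,0]},
    {"grip":100,"linear":[-1,0.9,-0.2],"dr":[0,0,0]},
    {"grip":100,"linear":[-0.8,0.9,0],"dr":[0,0,0]},
    {"grip":100,"linear":[0,0.8,0],"dr":[0,0,0]},
  ],
)

```text
clock: 3.85
ee_pos: [0.4425, -0.2188, 0.1267]
eef_rot: [[0.175, -0.003, -0.985], [0.985, 0.002, 0.175], [0.002, -1.0, 0.003]]
ft_force: [0.5, -0.1, -0.2]
opening: 0.997
```

```bash
python3 - <<'E'
from h import *
to([.445,-.213,.028],mouldR(-.172))
d=snap("top","1");crop(d,285,150,70,95,6,"t1")
d=snap("scene","1");crop(d,130,130,80,115,5,"s1")
E
```

```text
t 3.85 pos [ 0.4425 -0.2188  0.1267] q [-0.55  0.32  1.83  0.    1.   -1.94] open 0.997 F [ 0.5 -0.1 -0.2]
bed pos mm [ -43.9 -374.7   38.9]
linear units [ 0.24  3.95 -0.07] rows 4.0
dr [-0.2 -0.2  0.1]  linear after turn [ 0.25  3.95 -0.06]
```

View pics/t1.png

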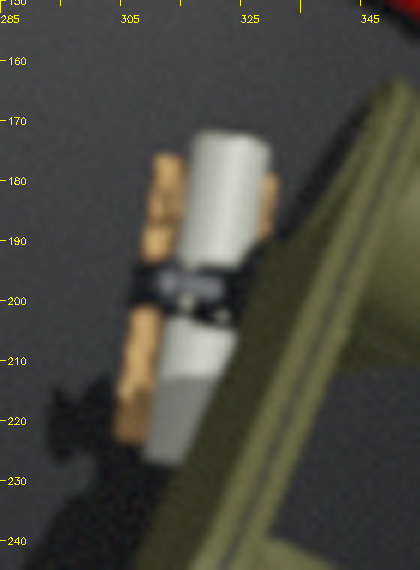

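View pics/s1.png

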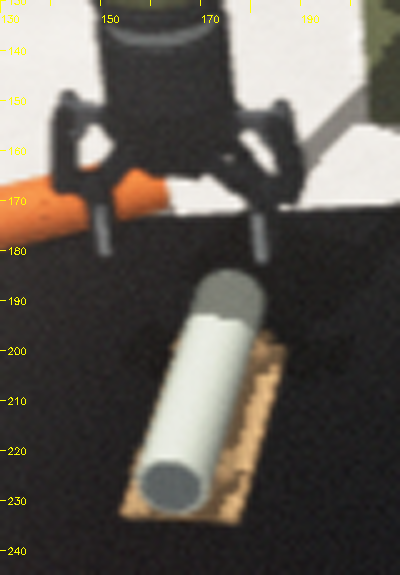

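```bash
python3 - <<'E'
from h import *
d=load("scene1");R=mouldR(-.172);p=np.array([.4425,-.2188,.1267])
for k in(.042,):
  for z in(0,-.005,.01): print(z,[proj(d,p+R@np.array([sx*(k+.0),z,0]))[0].round(1) for sx in(-1,0,1)])
print(cr(130,130,5,[(105,255),(262,262),(183.5,258)]).round(1))
E
```

```text
0 [array([153.2, 179.6]), array([167.1, 180.3]), array([181. , 180.9])]
-0.005 [array([153.1, 178.3]), array([167. , 178.9]), array([180.9, 179.5])]
0.01 [array([153.6, 182.4]), array([167.4, 183. ]), array([181.2, 183.6])]
[[150.6 180.6]
 [182.  182. ]
 [166.3 181.2]]
```

Request:
apply_moves(
  deltas=[
    {"grip":100,"linear":[0.25,0.9,0],"dr":[0,0,0]},
    {"grip":100,"linear":[0,1,0],"dr":[0,0,0]},
    {"grip":100,"linear":[0,1,0],"dr":[0,0,0]},
    {"grip":100,"linear":[0,0.7,0],"dr":[0,0,0]},
    {"grip":100,"linear":[0,0.3,0],"dr":[0,0,0]},
  ],
)

```text
clock: 4.58
ee_pos: [0.4447, -0.2105, 0.0294]
eef_rot: [[0.172, -0.001, -0.985], [0.985, 0.002, 0.172], [0.002, -1.0, 0.002]]
ft_force: [0.1, 0.9, 0.1]
opening: 1.003
```

```bash
python3 - <<'E'
from h import *
to([.4425,-.212,.028],mouldR(-.172))
E
```

```text
t 4.58 pos [ 0.4447 -0.2105  0.0294] q [-0.53  0.46  1.93  0.    0.75 -1.93] open 1.003 F [0.1 0.9 0.1]
bed pos mm [ -89.8 -366.7  -47. ]
linear units [-0.08  0.05  0.08] rows 1.0
dr [-0.1 -0.1  0.1]  linear after turn [-0.07  0.05  0.08]
```

Request:
apply_moves(
  deltas=[
    {"grip":65,"linear":[-0.05,0,0],"dr":[0,0,0]},
    {"grip":56,"linear":[0,0,0],"dr":[0,0,0]},
    {"grip":52,"linear":[0,0,0],"dr":[0,0,0]},
  ],
)

```text
clock: 4.95
ee_pos: [0.4453, -0.2126, 0.031]
eef_rot: [[0.171, 0.0, -0.985], [0.985, 0.0, 0.171], [0.0, -1.0, 0.0]]
ft_force: [-2.6, -1.5, -0.7]
opening: 0.525
```

```bash
python3 - <<'E'
from h import *
to([.4425,-.212,.028],mouldR(-.172))
E
```

```text
t 4.95 pos [ 0.4453 -0.2126  0.031 ] q [-0.53  0.46  1.93  0.    0.75 -1.93] open 0.525 F [-2.6 -1.5 -0.7]
bed pos mm [ -88.7 -368.8  -45.8]
linear units [0.   0.12 0.11] rows 1.0
dr [-0. -0.  0.]  linear after turn [0.   0.12 0.11]
```

Request:
apply_moves(
  deltas=[
    {"grip":52,"linear":[0,0.12,0],"dr":[0,0,0]},
    {"grip":40,"linear":[0,0,0],"dr":[0,0,0]},
    {"grip":30,"linear":[0,0,0],"dr":[0,0,0]},
    {"grip":30,"linear":[0,0,0],"dr":[0,0,0]},
  ],
  grip_force=40,
)

```text
clock: 5.45
ee_pos: [0.4458, -0.213, 0.0287]
eef_rot: [[0.172, 0.002, -0.985], [0.985, -0.001, 0.172], [-0.0, -1.0, -0.002]]
ft_force: [-1.3, -1.4, 0.3]
opening: 0.502
```

```bash
python3 - <<'E'
from h import *
to([.4425,-.212,.028],mouldR(-.172))
E
```

```text
t 5.45 pos [ 0.4458 -0.213   0.0287] q [-0.53  0.47  1.93  0.    0.74 -1.93] open 0.502 F [-1.3 -1.4  0.3]
bed pos mm [ -89.5 -369.3  -48. ]
linear units [0.02 0.03 0.14] rows 1.0
dr [ 0.1 -0.  -0. ]  linear after turn [0.02 0.03 0.14]
```

Request:
apply_moves(
  deltas=[
    {"grip":30,"linear":[0,-0.5,0],"dr":[0,0,0]},
    {"grip":30,"linear":[0,-1,0],"dr":[0,0,0]},
    {"grip":30,"linear":[0,-1,0],"dr":[0,0,0]},
    {"grip":30,"linear":[0,-1,0],"dr":[0,0,0]},
    {"grip":30,"linear":[0,-1,0],"dr":[0,0,0]},
    {"grip":30,"linear":[0.3,-1,0],"dr":[0,0,0]},
    {"grip":30,"linear":[0.7,-1,0],"dr":[0,0,0]},
    {"grip":30,"linear":[1,-1,0],"dr":[0,0,0]},
  ],
)

```text
clock: 6.45
ee_pos: [0.4504, -0.1593, 0.2218]
eef_rot: [[0.175, -0.007, -0.985], [0.985, 0.009, 0.175], [0.007, -1.0, 0.008]]
ft_force: [0.7, -0.6, -3.4]
opening: 0.5
```

```bash
python3 - <<'E'
from h import *
to(b2w([7,0,100]),RTB)
d=snap("scene","2");crop(d,130,70,130,120,5,"s2")
E
```

```text
t 6.45 pos [ 0.4504 -0.1593  0.2218] q [-0.43  0.19  1.72  0.01  1.23 -1.83] open 0.5 F [ 0.7 -0.6 -3.4]
bed pos mm [  16.4 -316.5  113.8]
linear units [12.1   0.78  3.69] rows 13.0
dr [-30.2 -16.5  -3.9]  linear after turn [12.66  0.55  0.38]
```

View pics/s2.png

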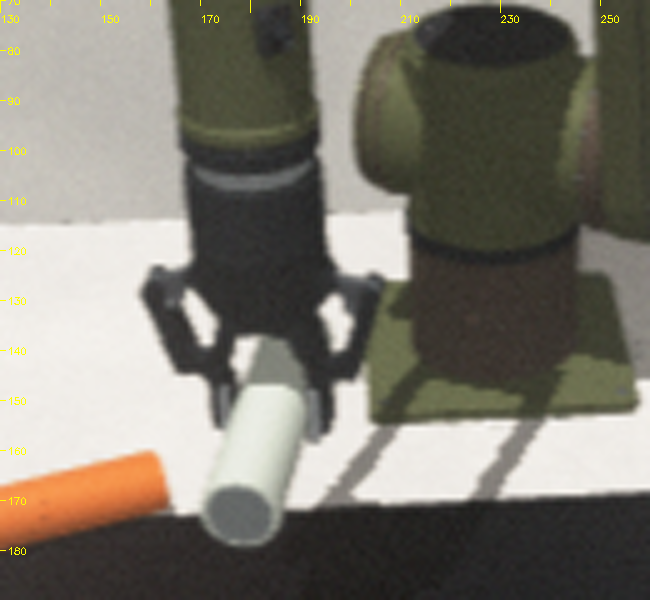

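Request:
apply_moves(
  deltas=[
    {"grip":30,"linear":[0.9,-0.8,0.3],"dr":[-7,-4,-0.9]},
    {"grip":30,"linear":[0.9,-0.8,0.3],"dr":[-7,-4,-0.9]},
    {"grip":30,"linear":[0.9,-0.5,0.2],"dr":[-7,-4,-0.9]},
    {"grip":30,"linear":[0.9,0,0],"dr":[-7,-4,-0.9]},
    {"grip":30,"linear":[0.9,0,0],"dr":[-2,0,0]},
    {"grip":30,"linear":[0.9,0,0],"dr":[0,0,0]},
  ],
)

```text
clock: 7.25
ee_pos: [0.4217, -0.0139, 0.277]
eef_rot: [[-0.12, 0.507, -0.853], [0.993, 0.065, -0.101], [0.004, -0.859, -0.512]]
ft_force: [0.9, 0.3, -4.8]
opening: 0.505
```

```bash
python3 - <<'E'
from h import *
to(b2w([7,0,100]),RTB)
E
```

```text
t 7.25 pos [ 0.4217 -0.0139  0.277 ] q [-0.33 -0.18  2.09  0.33  0.77 -2.2 ] open 0.505 F [ 0.9  0.3 -4.8]
bed pos mm [  34.  -168.7  167.4]
linear units [6.74 2.72 1.11] rows 7.0
dr [0.8 0.1 0.3]  linear after turn [6.75 2.7  1.08]
```

Request:
apply_moves(
  deltas=[
    {"grip":30,"linear":[1,0.2,0.1],"dr":[0.8,0,0.3]},
    {"grip":30,"linear":[1,0.2,0.2],"dr":[0,0,0]},
    {"grip":30,"linear":[1,0.3,0.2],"dr":[0,0,0]},
    {"grip":30,"linear":[1,0.4,0.2],"dr":[0,0,0]},
    {"grip":30,"linear":[1,0.4,0.2],"dr":[0,0,0]},
    {"grip":30,"linear":[0.9,0.4,0.2],"dr":[0,0,0]},
    {"grip":30,"linear":[0.5,0.4,0],"dr":[0,0,0]},
  ],
)

```text
clock: 8.12
ee_pos: [0.3942, 0.151, 0.2088]
eef_rot: [[-0.118, 0.484, -0.867], [0.993, 0.059, -0.103], [0.001, -0.873, -0.488]]
ft_force: [-0.1, -0.6, -3.1]
opening: 0.501
```

```bash
python3 - <<'E'
from h import *
to(b2w([7,0,20]),RTB)
d=snap("scene","3");crop(d,235,75,110,115,5,"s3")
d=snap("top","3");crop(d,170,150,80,110,5,"t3")
E
```

```text
t 8.12 pos [0.3942 0.151  0.2088] q [ 0.37 -0.07  2.2  -0.24  0.53 -1.14] open 0.501 F [-0.1 -0.6 -3.1]
bed pos mm [ -7.1  -1.7 112.5]
linear units [ 0.06  3.69 -0.62] rows 4.0
dr [-0.8  0.1  0.1]  linear after turn [ 0.07  3.7  -0.56]
```

View pics/s3.png

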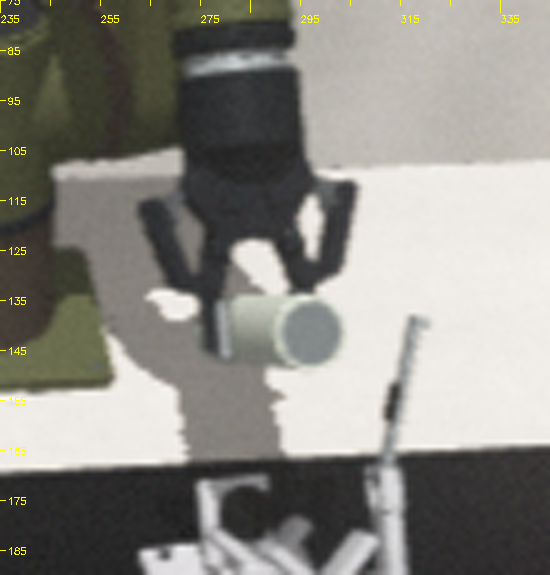

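View pics/t3.png

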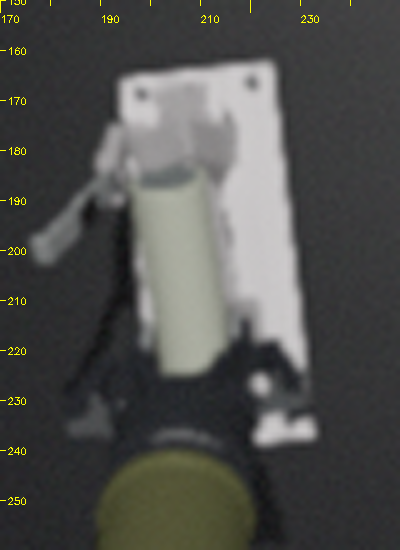

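```bash
python3 - <<'E'
from h import *
t=load("top3");s=load("scene3")
Rt=np.array([[-.118,.484,-.867],[.993,.059,-.103],[.001,-.873,-.488]]);p=np.array([.3942,.151,.2088])
c=p+Rt@np.array([0,-.0073,-.0113]);P=cylpts(c,-Rt[:,2])
crop(s,235,75,110,115,5,"s3b",proj(s,P));crop(t,170,150,80,110,5,"t3b",proj(t,P))
E
```

```text
(no output)
```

View pics/s3b.png

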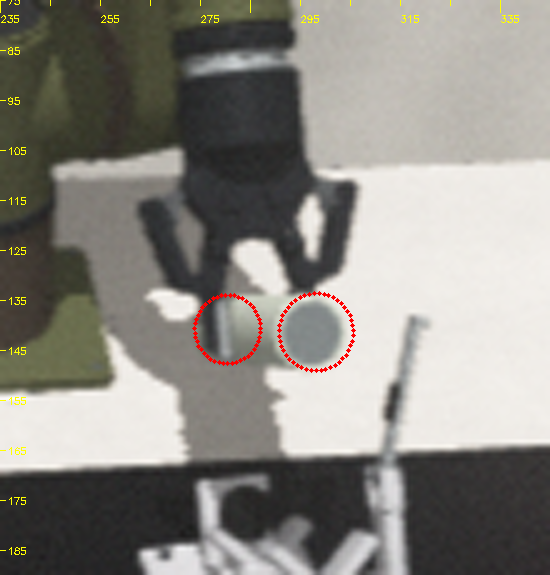

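View pics/t3b.png

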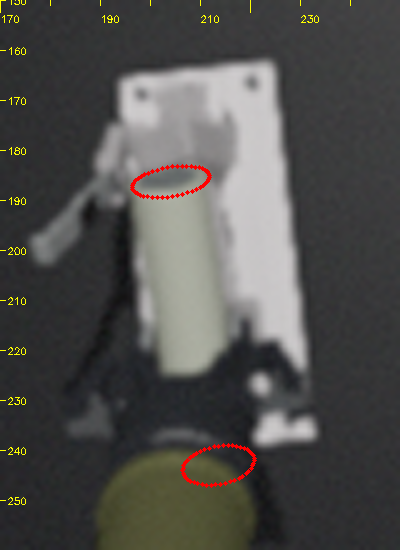

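Request:
apply_moves(
  deltas=[
    {"grip":30,"linear":[0.06,0.9,-0.5],"dr":[-0.8,0,0]},
    {"grip":30,"linear":[0,1,-0.1],"dr":[0,0,0]},
    {"grip":30,"linear":[0,1,0],"dr":[0,0,0]},
    {"grip":30,"linear":[0,0.8,0],"dr":[0,0,0]},
    {"grip":30,"linear":[0,0.2,0],"dr":[0,0,0]},
  ],
)

```text
clock: 8.85
ee_pos: [0.4556, 0.1572, 0.1313]
eef_rot: [[-0.117, 0.496, -0.861], [0.993, 0.058, -0.101], [-0.001, -0.867, -0.499]]
ft_force: [-0.1, 0.6, -3.3]
opening: 0.499
```

```bash
python3 - <<'E'
from h import *
to(b2w([7,0,-7]),RTB)
from rig import bot;print("Fbed",RB.T@bot.get_state()["ft_force"])
E
```

```text
t 8.85 pos [0.4556 0.1572 0.1313] q [ 0.32  0.18  2.25 -0.46  0.23 -0.94] open 0.499 F [-0.1  0.6 -3.3]
bed pos mm [ 7.5 -2.7 14.4]
linear units [0.11 0.86 0.02] rows 1.0
dr [-0.1  0.  -0. ]  linear after turn [0.11 0.86 0.02]
Fbed [-1.63782402  0.62547146 -2.86512456]
```

Request:
apply_moves(
  deltas=[
    {"grip":30,"linear":[0.1,0.4,0],"dr":[0,0,0]},
    {"grip":30,"linear":[0,0.25,0],"dr":[0,0,0]},
  ],
)

```text
clock: 9.1
ee_pos: [0.4637, 0.1592, 0.118]
eef_rot: [[-0.114, 0.496, -0.861], [0.993, 0.055, -0.1], [-0.002, -0.866, -0.5]]
ft_force: [0.3, -0.3, -3.0]
opening: 0.502
```

```bash
python3 - <<'E'
from h import *
to(b2w([7,0,-7]),RTB)
from rig import bot;print("Fbed",RB.T@bot.get_state()["ft_force"])
E
```

```text
t 9.1 pos [0.4637 0.1592 0.118 ] q [ 0.32  0.22  2.25 -0.58  0.19 -0.82] open 0.502 F [ 0.3 -0.3 -3. ]
bed pos mm [ 8.  -1.7 -1.1]
linear units [0.07 0.23 0.04] rows 1.0
dr [-0.  -0.  -0.2]  linear after turn [0.07 0.24 0.04]
Fbed [-1.2436646  -0.28789893 -2.75185659]
```

Request:
apply_moves(
  deltas=[
    {"grip":30,"linear":[0.04,0.12,0],"dr":[0,0,0]},
    {"grip":30,"linear":[0,0.08,0],"dr":[0,0,0]},
  ],
)

```text
clock: 9.35
ee_pos: [0.4659, 0.1601, 0.115]
eef_rot: [[-0.113, 0.498, -0.86], [0.994, 0.055, -0.099], [-0.002, -0.865, -0.501]]
ft_force: [-14.8, 4.8, 15.0]
opening: 0.502
```

```bash
python3 - <<'E'
from h import *
to(b2w([7,0,-7]),RTB)
from rig import bot;print("Fbed",RB.T@bot.get_state()["ft_force"])
E
```

```text
t 9.35 pos [0.4659 0.1601 0.115 ] q [ 0.32  0.23  2.25 -0.62  0.18 -0.78] open 0.502 F [-14.8   4.8  15. ]
bed pos mm [ 8.5 -1.1 -4.9]
linear units [0.04 0.08 0.06] rows 1.0
dr [ 0.1 -0.1 -0.2]  linear after turn [0.04 0.08 0.06]
Fbed [-4.71348866  6.5302303  20.04151388]
```

Request:
apply_moves(
  deltas=[
    {"grip":30,"linear":[0.06,-0.04,0],"dr":[0,0,0]},
    {"grip":56,"linear":[0,0,0],"dr":[0,0,0]},
    {"grip":70,"linear":[0,0,0],"dr":[0,0,0]},
    {"grip":100,"linear":[0,0,0],"dr":[0,0,0]},
  ],
)

```text
clock: 9.85
ee_pos: [0.4674, 0.1623, 0.119]
eef_rot: [[-0.114, 0.504, -0.856], [0.993, 0.058, -0.098], [-0.0, -0.862, -0.507]]
ft_force: [-0.6, 0.6, -0.1]
opening: 0.889
```

```bash
python3 - <<'E'
from h import *
to(b2w([7,0,-7]),RTB)
from rig import bot;print("Fbed",RB.T@bot.get_state()["ft_force"])
d=snap("scene","4");crop(d,235,95,110,115,5,"s4")
d=snap("top","4");crop(d,170,150,80,110,5,"t4")
E
```

```text
t 9.85 pos [0.4674 0.1623 0.119 ] q [ 0.33  0.22  2.25 -0.62  0.19 -0.77] open 0.889 F [-0.6  0.6 -0.1]
bed pos mm [12.   1.  -2.4]
linear units [-0.04  0.18  0.2 ] rows 1.0
dr [ 0.5 -0.1 -0.1]  linear after turn [-0.04  0.19  0.2 ]
Fbed [-0.46959665  0.65364443  0.1860627 ]
```

View pics/s4.png

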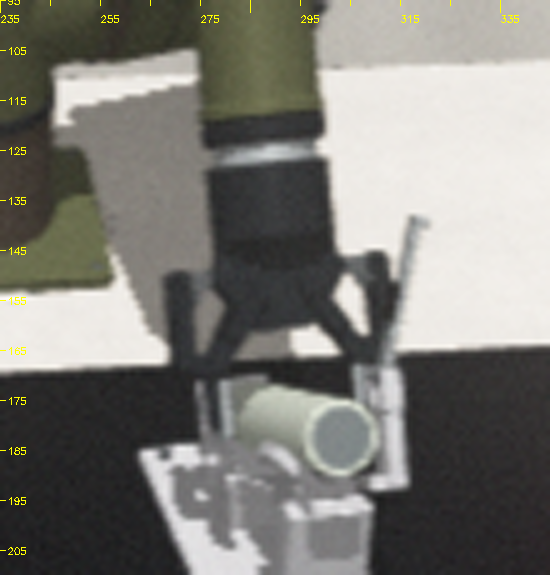

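View pics/t4.png

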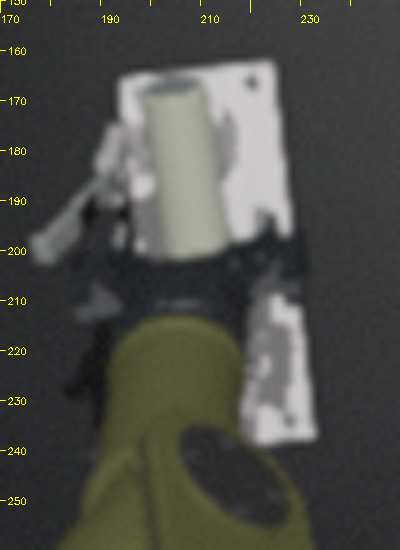

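The tube is lying in the V: its high end is at scene (301,182) and top (204,167). Next I retract.

Request:
apply_moves(
  deltas=[
    {"grip":100,"linear":[0,-0.5,0],"dr":[0,0,0]},
    {"grip":100,"linear":[0,-1,0],"dr":[0,0,0]},
    {"grip":100,"linear":[0,-1,0],"dr":[0,0,0]},
    {"grip":100,"linear":[0,-1,0],"dr":[0,0,0]},
    {"grip":60,"linear":[-0.4,-0.5,-0.5],"dr":[0,0,0]},
    {"grip":30,"linear":[-0.4,0,-1],"dr":[0,0,0]},
    {"grip":0,"linear":[0,0,-1],"dr":[0,0,0]},
    {"grip":0,"linear":[0,0,-1],"dr":[0,0,0]},
  ],
)

```text
clock: 10.95
ee_pos: [0.4909, 0.1443, 0.2506]
eef_rot: [[-0.116, 0.498, -0.859], [0.993, 0.057, -0.101], [-0.001, -0.865, -0.501]]
ft_force: [0.2, 0.5, -0.7]
opening: 0.147
```

```bash
python3 - <<'E'
from h import *
to(b2w([145,0,60]),RTB)
d=snap("scene","5");crop(d,245,95,110,115,5,"s5")
d=snap("top","5");crop(d,170,150,80,110,5,"t5")
E
```

```text
t 10.95 pos [0.4909 0.1443 0.2506] q [ 0.25  0.    2.01 -0.12  0.61 -1.36] open 0.147 F [ 0.2  0.5 -0.7]
bed pos mm [ 96.3 -19.7 101. ]
linear units [ 0.79  1.64 -1.95] rows 2.0
dr [ 0.1  0.  -0.1]  linear after turn [ 0.79  1.64 -1.95]
```

View pics/s5.png

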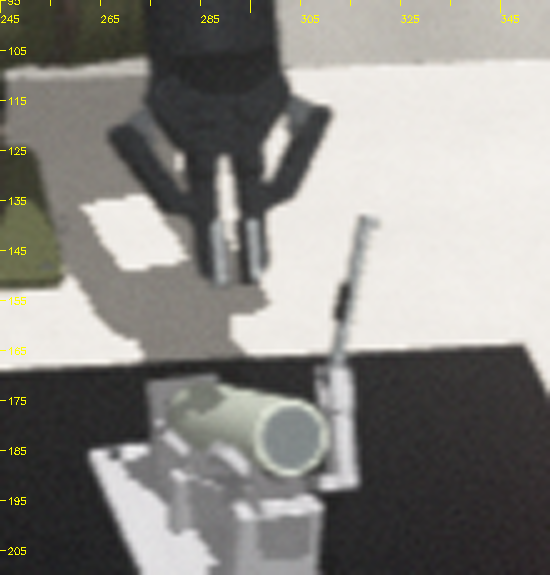

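View pics/t5.png

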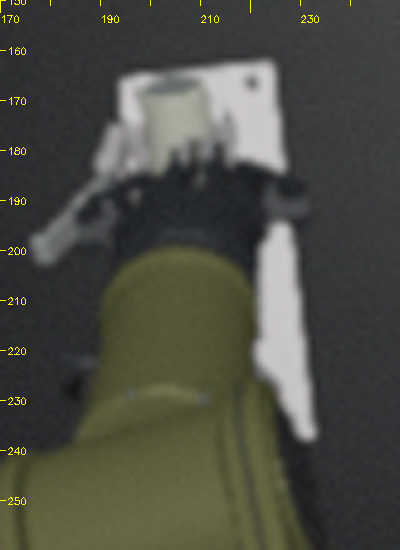

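Request:
apply_moves(
  deltas=[
    {"grip":0,"linear":[0,0,-1],"dr":[0,0,0]},
    {"grip":0,"linear":[0.8,0.6,-0.95],"dr":[0,0,0]},
    {"grip":0,"linear":[0,1,0],"dr":[0,0,0]},
    {"grip":0,"linear":[0,1,0],"dr":[0,0,0]},
    {"grip":0,"linear":[0,1,0],"dr":[0,0,0]},
    {"grip":0,"linear":[0,0.3,0],"dr":[0,0,0]},
  ],
)

```text
clock: 11.8
ee_pos: [0.5763, 0.1749, 0.1859]
eef_rot: [[-0.116, 0.494, -0.862], [0.993, 0.056, -0.101], [-0.001, -0.868, -0.497]]
ft_force: [-1.5, 0.2, 0.4]
opening: -0.002
```

```bash
python3 - <<'E'
from h import *
to(b2w([106,0,0]),RTB)
d=snap("scene","6");crop(d,245,95,110,115,5,"s6")
d=snap("top","6");crop(d,170,130,80,110,5,"t6")
E
```

```text
t 11.8 pos [0.5763 0.1749 0.1859] q [ 0.27  0.22  1.95 -0.18  0.46 -1.28] open -0.002 F [-1.5  0.2  0.4]
bed pos mm [140.4   0.9   0.8]
linear units [-0.03  0.04  1.38] rows 2.0
dr [-0.2 -0.  -0.1]  linear after turn [-0.03  0.03  1.38]
```

View pics/s6.png

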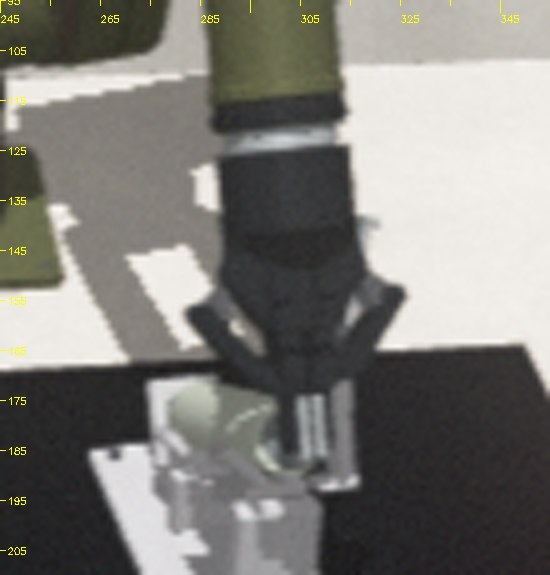

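View pics/t6.png

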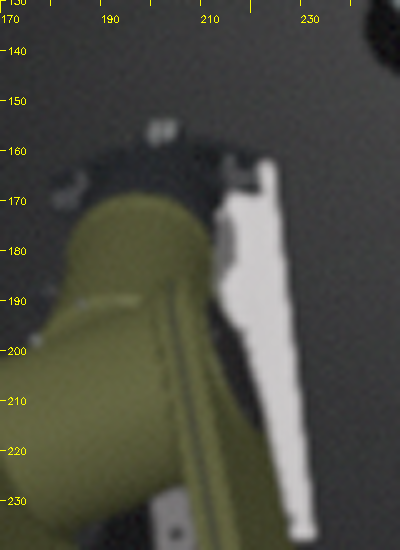

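Request:
apply_moves(
  deltas=[
    {"grip":0,"linear":[0,0,0.3],"dr":[-0.2,0,0]},
    {"grip":0,"linear":[0,0,0.2],"dr":[0,0,0]},
    {"grip":0,"linear":[0,0,0.2],"dr":[0,0,0]},
  ],
)

```text
clock: 12.28
ee_pos: [0.5603, 0.1732, 0.1799]
eef_rot: [[-0.116, 0.501, -0.858], [0.993, 0.058, -0.1], [-0.001, -0.864, -0.504]]
ft_force: [1.5, -0.1, 0.3]
opening: 0.0
```

```bash
cat > st.py <<'E'
from h import *
from rig import bot
s=bot.get_state();p=s["ee_pos"];print(round(s["clock"],2),"bed",(RB.T@(p-OB)*1e3).round(1),"Fbed",(RB.T@s["ft_force"]).round(1),"rotdev",Rn.from_matrix(RTB.T@s["eef_rot"]).as_rotvec(degrees=True).round(1),"q",s["q"].round(2),s["opening"].round(3))
E
python3 st.py
```

```text
Traceback (most recent call last):
  File "st.py", line 3, in <module>
    s=bot.get_state();p=s["ee_pos"];print(round(s["clock"],2),"bed",(RB.T@(p-OB)*1e3).round(1),"Fbed",(RB.T@s["ft_force"]).round(1),"rotdev",Rn.from_matrix(RTB.T@s["eef_rot"]).as_rotvec(degrees=True).round(1),"q",s["q"].round(2),s["opening"].round(3))
                                                                                                                                                                                                                                     ^^^^^^^^^^^^^^^^^^
AttributeError: 'float' object has no attribute 'round'
```

Request:
apply_moves(
  deltas=[
    {"grip":0,"linear":[0,0,0.2],"dr":[0.3,0,0]},
    {"grip":0,"linear":[0,0,0.2],"dr":[0,0,0]},
  ],
)

```text
clock: 12.52
ee_pos: [0.5515, 0.1724, 0.1757]
eef_rot: [[-0.116, 0.498, -0.859], [0.993, 0.058, -0.1], [-0.0, -0.865, -0.502]]
ft_force: [1.6, 0.5, -0.6]
opening: -0.0
```

```bash
sed -i 's/s\["opening"\].round(3)/round(float(s["opening"]),3)/' st.py
python3 st.py
```

```text
12.53 bed [113.8   1.2   4.4] Fbed [ 1.1  0.3 -1.3] rotdev [-0.1  0.   0. ] q [ 0.28  0.21  2.01 -0.21  0.41 -1.24] -0.0
```

Request:
apply_moves(
  deltas=[
    {"grip":0,"linear":[0,0.1,0.12],"dr":[0,0,0]},
    {"grip":0,"linear":[0,0,0.1],"dr":[0,0,0]},
  ],
)

```text
clock: 12.78
ee_pos: [0.5499, 0.1725, 0.1724]
eef_rot: [[-0.116, 0.503, -0.857], [0.993, 0.059, -0.1], [0.001, -0.863, -0.506]]
ft_force: [1.4, -0.4, 0.1]
opening: -0.002
```

```bash
python3 st.py; python3 -c "
from h import *
d=snap('scene','7');crop(d,245,95,110,115,5,'s7')"
```

```text
12.78 bed [110.7   1.5   2.3] Fbed [ 1.2 -0.6 -0.5] rotdev [-0.4  0.  -0. ] q [ 0.28  0.21  2.02 -0.22  0.39 -1.22] -0.002
```

View pics/s7.png

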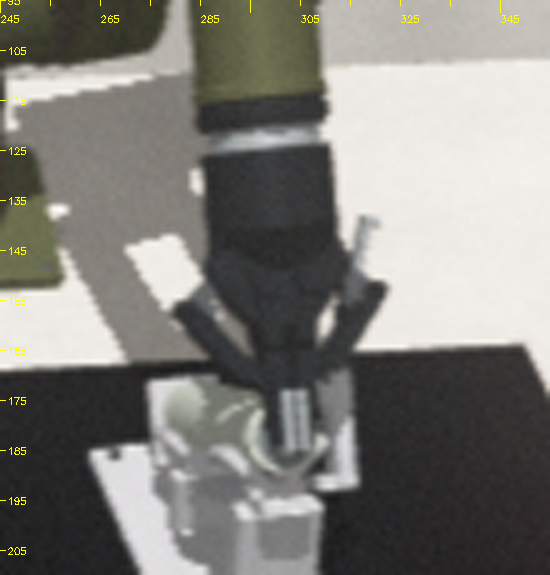

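Request:
apply_moves(
  deltas=[
    {"grip":0,"linear":[0,0.05,0.12],"dr":[0.4,0,0]},
    {"grip":0,"linear":[0,0,0.12],"dr":[0,0,0]},
  ],
)

```text
clock: 13.08
ee_pos: [0.5468, 0.1725, 0.1693]
eef_rot: [[-0.116, 0.499, -0.859], [0.993, 0.06, -0.1], [0.001, -0.864, -0.503]]
ft_force: [2.7, 0.2, 0.4]
opening: -0.0
```

```bash
python3 st.py
```

```text
13.07 bed [106.5   1.8   1.2] Fbed [ 2.6 -0.1 -1. ] rotdev [-0.2  0.  -0.1] q [ 0.28  0.21  2.03 -0.22  0.39 -1.22] -0.0
```

Request:
apply_moves(
  deltas=[
    {"grip":0,"linear":[-0.05,0.03,0.1],"dr":[0.2,0,0]},
    {"grip":0,"linear":[0,0,0.1],"dr":[0,0,0]},
  ],
)

```text
clock: 13.32
ee_pos: [0.5454, 0.1716, 0.1678]
eef_rot: [[-0.117, 0.501, -0.858], [0.993, 0.061, -0.1], [0.002, -0.863, -0.505]]
ft_force: [7.3, -1.6, 5.2]
opening: -0.002
```

```bash
python3 st.py
```

```text
13.32 bed [104.5   1.1   0.7] Fbed [ 8.7 -2.4  1. ] rotdev [-0.3  0.  -0.1] q [ 0.28  0.21  2.04 -0.22  0.38 -1.22] -0.002
```

Force is rising, which looks like the hard stop. One more small push to confirm.

Request:
apply_moves(
  deltas=[
    {"grip":0,"linear":[0,0,0.1],"dr":[0,0,0]},
    {"grip":0,"linear":[0,0,0.07],"dr":[0,0,0]},
  ],
)

```text
clock: 13.58
ee_pos: [0.5455, 0.1717, 0.168]
eef_rot: [[-0.118, 0.507, -0.854], [0.993, 0.063, -0.1], [0.003, -0.859, -0.511]]
ft_force: [6.1, -0.9, 1.9]
opening: 0.003
```

```bash
python3 st.py;python3 -c "
from h import *
d=snap('scene','8');crop(d,245,95,110,115,5,'s8')"
```

```text
13.57 bed [104.7   1.2   0.8] Fbed [ 6.2 -1.6 -1.3] rotdev [-0.7  0.  -0.2] q [ 0.28  0.21  2.04 -0.23  0.37 -1.22] 0.003
```

View pics/s8.png

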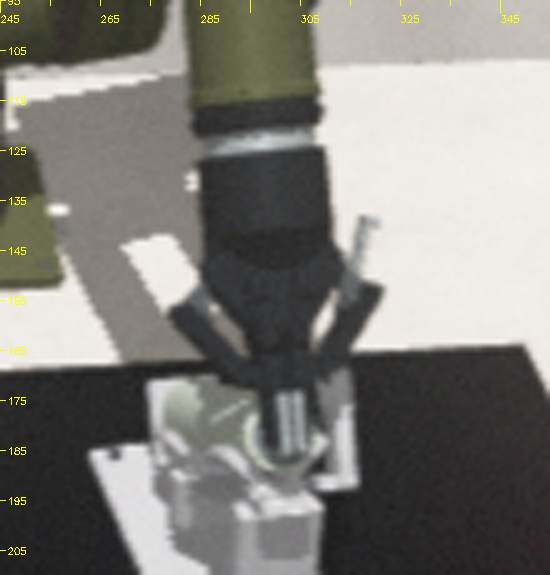

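Request:
apply_moves(
  deltas=[
    {"grip":0,"linear":[0,0,0.2],"dr":[0.7,0,0.2]},
    {"grip":0,"linear":[0,0,0.2],"dr":[0,0,0]},
  ],
)

```text
clock: 13.88
ee_pos: [0.545, 0.1723, 0.1685]
eef_rot: [[-0.118, 0.512, -0.851], [0.993, 0.062, -0.1], [0.001, -0.857, -0.515]]
ft_force: [9.3, -1.8, 5.3]
opening: -0.007
```

```bash
python3 st.py
```

```text
13.88 bed [104.5   1.8   1.4] Fbed [10.4 -2.9  0.1] rotdev [-1.  -0.  -0.1] q [ 0.29  0.21  2.04 -0.24  0.36 -1.2 ] -0.007
```

Request:
apply_moves(
  deltas=[
    {"grip":0,"linear":[0,0,-0.4],"dr":[0.5,0,0]},
    {"grip":0,"linear":[0,0,-0.6],"dr":[0.5,0,0]},
    {"grip":0,"linear":[0,-1,0],"dr":[0,0,0]},
    {"grip":0,"linear":[0,-1,0],"dr":[0,0,0]},
    {"grip":0,"linear":[0,-1,0],"dr":[0,0,0]},
    {"grip":0,"linear":[0,-1,0],"dr":[0,0,0]},
    {"grip":0,"linear":[0,-1,0],"dr":[0,0,0]},
    {"grip":0,"linear":[0,-1,0],"dr":[0,0,0]},
  ],
)

```text
clock: 14.88
ee_pos: [0.4785, 0.162, 0.301]
eef_rot: [[-0.116, 0.456, -0.883], [0.993, 0.05, -0.104], [-0.004, -0.889, -0.458]]
ft_force: [0.1, 1.0, 0.1]
opening: 0.002
```

```bash
python3 st.py;python3 -c "
from h import *
to(b2w([65,112,165]),RTB)
d=snap('scene','9');crop(d,245,95,110,115,5,'s9')
d=snap('top','9');crop(d,170,150,80,110,5,'t9')"
```

```text
14.88 bed [112.5  -0.6 149.8] Fbed [ 0.2  1.  -0. ] rotdev [ 2.7 -0.1  0.2] q [ 0.31 -0.04  1.89 -0.12  0.83 -1.32] 0.002
t 14.88 pos [0.4785 0.162  0.301 ] q [ 0.31 -0.04  1.89 -0.12  0.83 -1.32] open 0.002 F [0.1 1.  0.1]
bed pos mm [112.5  -0.6 149.8]
linear units [ 4.5  -0.54  1.92] rows 5.0
dr [-2.7  0.1 -0.2]  linear after turn [ 4.5  -0.61  1.9 ]
```

View pics/s9.png

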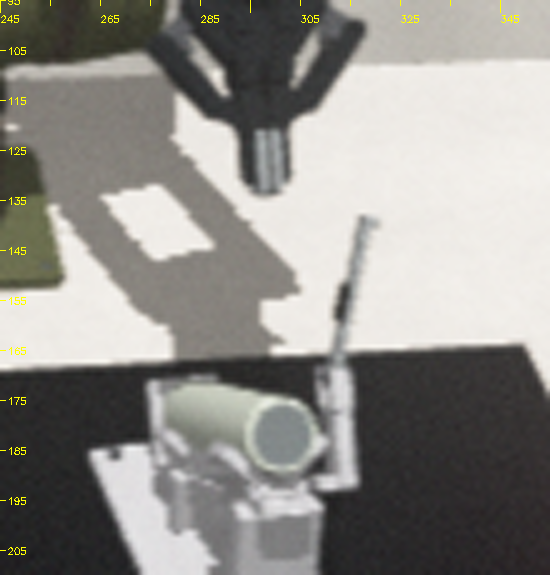

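View pics/t9.png

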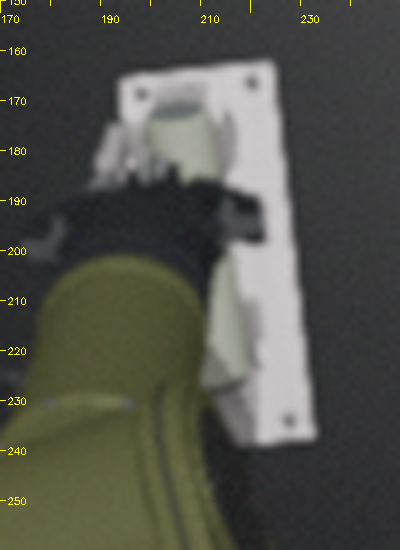

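```bash
python3 - <<'E'
from h import *
s=load("scene9");t=load("top9");P=cylpts(OB,RB[:,0])
crop(s,260,160,70,50,9,'s9b',proj(s,P));crop(t,190,160,50,80,7,'t9b',proj(t,P))
E
```

```text
(no output)
```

View pics/s9b.png

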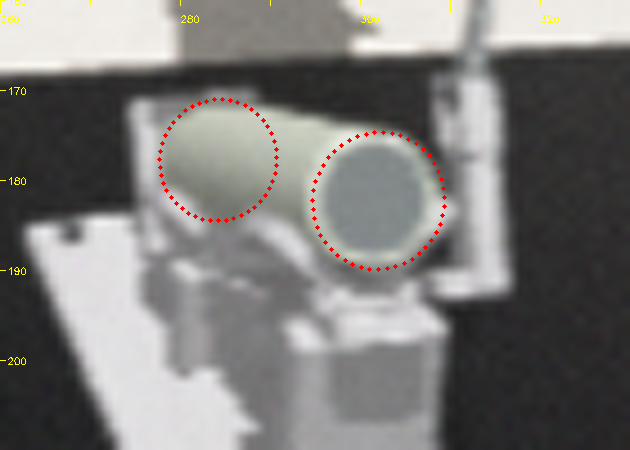

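View pics/t9b.png

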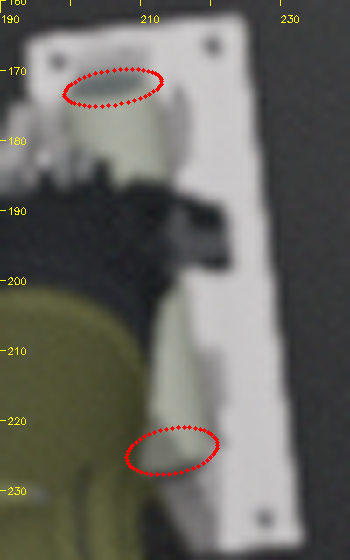

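The mould overlay matches the home pose in both views: the ends fall at scene (283,178) and (301,182), and it stays there. Now the strap.

Request:
apply_moves(
  deltas=[
    {"grip":0,"linear":[0.2,-0.6,0.3],"dr":[-2.7,0.1,-0.2]},
    {"grip":0,"linear":[1,-0.1,0.5],"dr":[0,0,0]},
    {"grip":0,"linear":[1,0,0.5],"dr":[0,0,0]},
    {"grip":0,"linear":[1,0,0.5],"dr":[0,0,0]},
    {"grip":0,"linear":[1,0,0.2],"dr":[0,0,0]},
    {"grip":0,"linear":[0.6,0,0],"dr":[0,0,0]},
  ],
)

```text
clock: 15.72
ee_pos: [0.4078, 0.2743, 0.2818]
eef_rot: [[-0.112, 0.485, -0.867], [0.994, 0.048, -0.101], [-0.007, -0.873, -0.487]]
ft_force: [-0.4, 0.9, -0.1]
opening: -0.004
```

```bash
python3 st.py;python3 -c "
from h import *
to(b2w([65,112,100]),RTB)
d=snap('scene','10');crop(d,245,75,110,115,5,'s10')"
```

```text
15.72 bed [ 53.4 119.1 161.8] Fbed [-0.3  1.   0.1] rotdev [0.8 0.  0.5] q [ 0.71 -0.02  1.93 -0.39  0.84 -0.77] -0.004
t 15.72 pos [0.4078 0.2743 0.2818] q [ 0.71 -0.02  1.93 -0.39  0.84 -0.77] open -0.004 F [-0.4  0.9 -0.1]
bed pos mm [ 53.4 119.1 161.8]
linear units [-0.26  2.47 -0.5 ] rows 3.0
dr [-0.8 -0.  -0.5]  linear after turn [-0.28  2.47 -0.46]
```

View pics/s10.png

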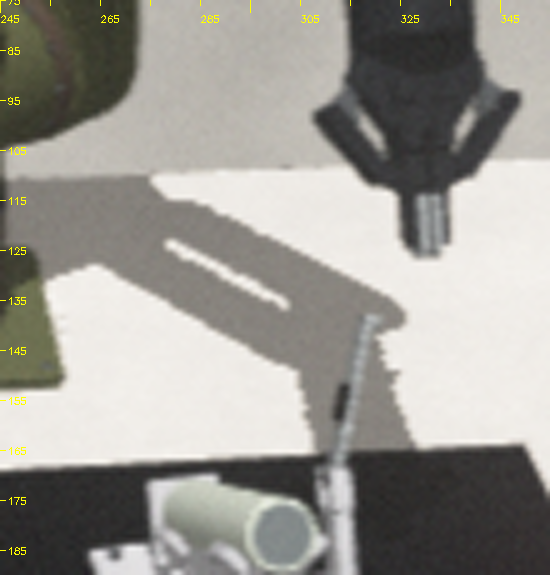

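Request:
apply_moves(
  deltas=[
    {"grip":0,"linear":[-0.1,0.9,-0.3],"dr":[-0.8,0,-0.5]},
    {"grip":0,"linear":[0,0.9,-0.2],"dr":[0,0,0]},
    {"grip":0,"linear":[0,0.6,0],"dr":[0,0,0]},
  ],
)

```text
clock: 16.15
ee_pos: [0.4475, 0.2772, 0.2308]
eef_rot: [[-0.12, 0.491, -0.863], [0.993, 0.058, -0.105], [-0.001, -0.869, -0.494]]
ft_force: [0.8, -0.5, 0.2]
opening: -0.003
```

```bash
python3 st.py;python3 -c "
from h import *
d=snap('scene','11');crop(d,245,85,110,115,5,'s11')"
```

```text
16.15 bed [ 62.4 117.4  97.7] Fbed [ 0.8 -0.6 -0.2] rotdev [ 0.4 -0.2 -0. ] q [ 0.64  0.08  1.98 -0.41  0.67 -0.77] -0.003
```

View pics/s11.png

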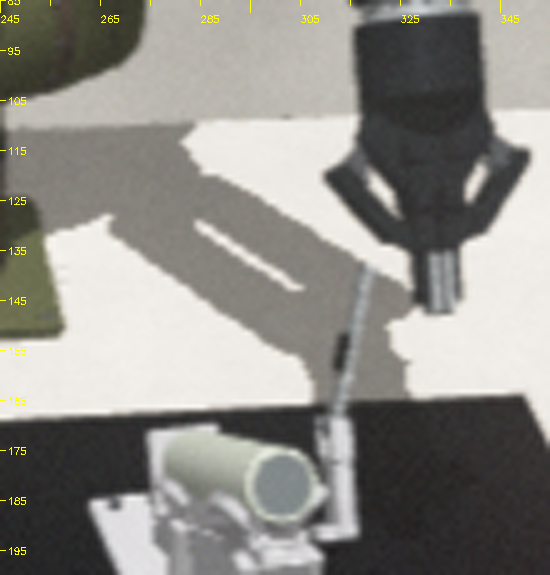

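Request:
apply_moves(
  deltas=[
    {"grip":0,"linear":[-0.3,0.4,-0.1],"dr":[-0.4,0,0]},
    {"grip":0,"linear":[-0.5,0,0],"dr":[0,0,0]},
    {"grip":0,"linear":[-0.5,0,0],"dr":[0,0,0]},
    {"grip":0,"linear":[-0.5,0,0],"dr":[0,0,0]},
  ],
)

```text
clock: 16.7
ee_pos: [0.4568, 0.2369, 0.2257]
eef_rot: [[-0.121, 0.496, -0.86], [0.993, 0.069, -0.1], [0.01, -0.866, -0.5]]
ft_force: [-5.8, 2.0, 8.0]
opening: 0.0
```

```bash
python3 st.py;python3 -c "
from h import *
d=snap('scene','12');crop(d,245,85,110,115,5,'s12')"
```

```text
16.7 bed [63.8 76.3 91. ] Fbed [-0.8  2.7  9.7] rotdev [-0.   0.  -0.6] q [ 0.53  0.06  2.03 -0.35  0.59 -0.92] 0.0
```

View pics/s12.png

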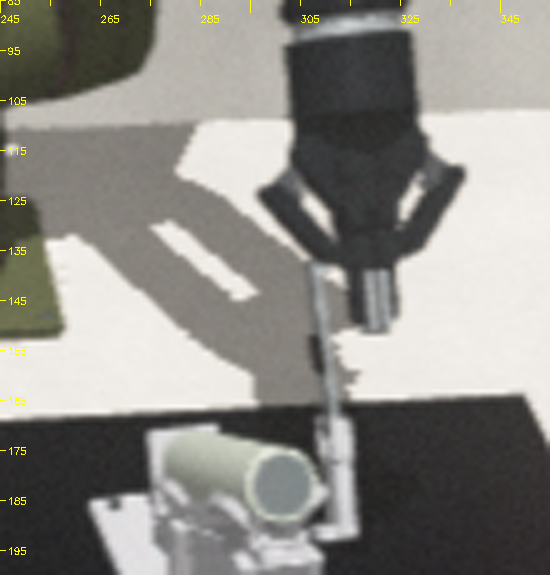

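Request:
apply_moves(
  deltas=[
    {"grip":0,"linear":[0.1,-0.6,0],"dr":[0,0,0.6]},
    {"grip":0,"linear":[-0.6,-0.2,0],"dr":[0,0,0]},
    {"grip":0,"linear":[-0.6,0,0],"dr":[0,0,0]},
    {"grip":0,"linear":[-0.5,0,0],"dr":[0,0,0]},
  ],
)

```text
clock: 17.25
ee_pos: [0.4495, 0.1929, 0.2422]
eef_rot: [[-0.117, 0.494, -0.862], [0.993, 0.058, -0.102], [-0.001, -0.868, -0.497]]
ft_force: [0.9, 2.5, -1.3]
opening: 0.001
```

```bash
python3 st.py;python3 -c "
from h import *
d=snap('scene','13');crop(d,245,85,110,115,5,'s13')"
```

```text
17.25 bed [ 61.3  33.5 111.4] Fbed [ 0.4  2.4 -1.8] rotdev [ 0.2 -0.1  0. ] q [ 0.43 -0.01  2.04 -0.27  0.63 -1.08] 0.001
```

View pics/s13.png

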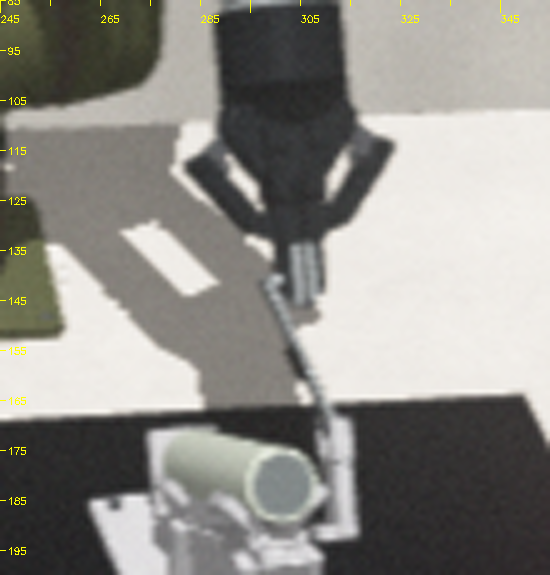

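Request:
apply_moves(
  deltas=[
    {"grip":0,"linear":[-0.6,0.3,-0.1],"dr":[0,0,0]},
    {"grip":0,"linear":[-0.4,0.3,0],"dr":[0,0,0]},
    {"grip":0,"linear":[-0.4,0.35,0],"dr":[0,0,0]},
    {"grip":0,"linear":[-0.3,0.4,0],"dr":[0,0,0]},
  ],
)

```text
clock: 17.8
ee_pos: [0.4725, 0.1506, 0.2126]
eef_rot: [[-0.117, 0.492, -0.863], [0.993, 0.057, -0.102], [-0.001, -0.869, -0.495]]
ft_force: [-1.0, 2.0, 1.4]
opening: -0.004
```

```bash
python3 st.py;python3 -c "
from h import *
d=snap('scene','14');crop(d,245,85,110,115,5,'s14')"
```

```text
17.8 bed [ 62.  -11.2  76.9] Fbed [0.1 2.1 1.6] rotdev [ 0.3 -0.   0. ] q [ 0.28  0.04  2.09 -0.17  0.51 -1.28] -0.004
```

View pics/s14.png

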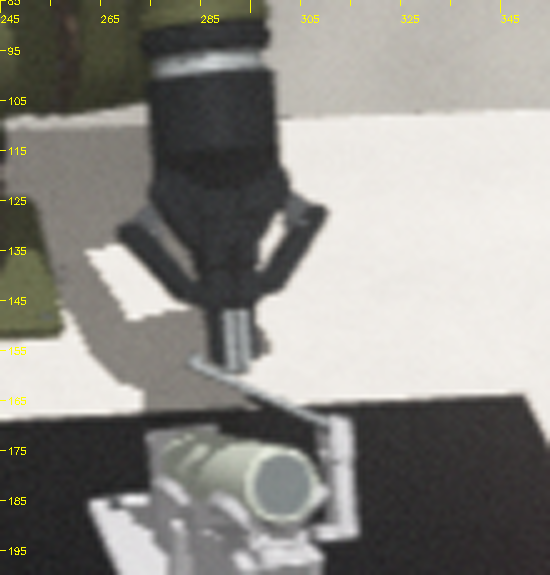

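Request:
apply_moves(
  deltas=[
    {"grip":0,"linear":[-0.15,0.4,-0.1],"dr":[0,0,0]},
    {"grip":0,"linear":[-0.1,0.4,0],"dr":[0,0,0]},
    {"grip":0,"linear":[-0.05,0.2,0],"dr":[0,0,0]},
  ],
)

```text
clock: 18.23
ee_pos: [0.4879, 0.1437, 0.1888]
eef_rot: [[-0.116, 0.488, -0.865], [0.993, 0.055, -0.102], [-0.002, -0.871, -0.492]]
ft_force: [-1.7, 1.1, 1.8]
opening: 0.0
```

```bash
python3 st.py
```

```text
18.23 bed [ 62.7 -19.9  49. ] Fbed [-0.5  1.3  2.3] rotdev [ 0.6 -0.1  0.1] q [ 0.25  0.09  2.11 -0.16  0.44 -1.31] 0.0
```

Request:
apply_moves(
  deltas=[
    {"grip":0,"linear":[0,-0.5,-0.1],"dr":[-0.6,0,0]},
    {"grip":0,"linear":[-0.45,0,0],"dr":[0,0,0]},
    {"grip":0,"linear":[0,0.3,0],"dr":[0,0,0]},
  ],
)

```text
clock: 18.6
ee_pos: [0.4885, 0.1327, 0.1953]
eef_rot: [[-0.117, 0.498, -0.859], [0.993, 0.057, -0.102], [-0.002, -0.865, -0.501]]
ft_force: [0.7, 0.3, 0.1]
opening: -0.002
```

```bash
python3 st.py;python3 -c "
from h import *
d=snap('scene','15');crop(d,255,115,75,85,7,'s15')"
```

```text
18.6 bed [ 65.4 -30.9  55. ] Fbed [ 0.7  0.3 -0.3] rotdev [-0.1 -0.1  0.1] q [ 0.22  0.08  2.11 -0.13  0.44 -1.37] -0.002
```

View pics/s15.png

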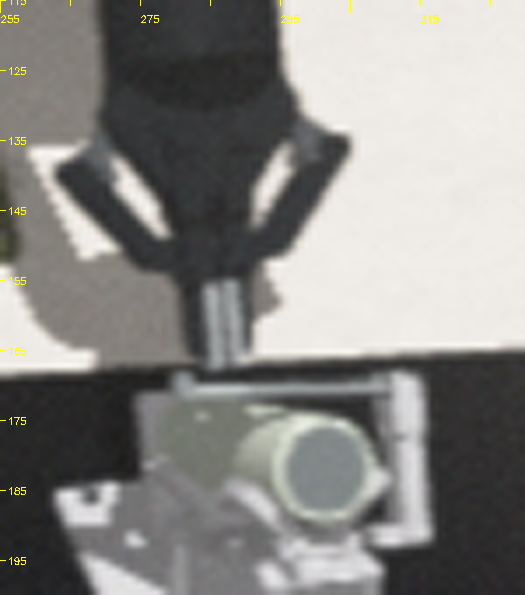

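The lip is at (281,169), close to the finger's left edge at about (282,166). I'll shift 3 mm towards the hinge and press.

Request:
apply_moves(
  deltas=[
    {"grip":0,"linear":[0.15,0.1,0],"dr":[0,0,0]},
    {"grip":0,"linear":[0,0.2,0],"dr":[0,0,0]},
    {"grip":0,"linear":[0,0.12,0],"dr":[0,0,0]},
  ],
)

```text
clock: 19.02
ee_pos: [0.4937, 0.1381, 0.1851]
eef_rot: [[-0.118, 0.498, -0.859], [0.993, 0.057, -0.103], [-0.002, -0.866, -0.501]]
ft_force: [-0.8, -0.5, 1.5]
opening: -0.004
```

```bash
python3 st.py
```

```text
19.02 bed [ 65.3 -26.1  43.3] Fbed [ 0.  -0.4  1.7] rotdev [-0.  -0.1  0.1] q [ 0.23  0.1   2.11 -0.15  0.41 -1.34] -0.004
```

Request:
apply_moves(
  deltas=[
    {"grip":0,"linear":[-0.08,0.1,0],"dr":[0,0,0]},
    {"grip":0,"linear":[0,0.08,0],"dr":[0,0,0]},
  ],
)

```text
clock: 19.27
ee_pos: [0.4953, 0.1375, 0.1826]
eef_rot: [[-0.118, 0.499, -0.859], [0.993, 0.059, -0.103], [-0.001, -0.865, -0.502]]
ft_force: [-24.7, -4.5, 36.9]
opening: -0.003
```

```bash
python3 st.py
```

```text
19.27 bed [ 65.4 -27.   40.4] Fbed [-3.3 -1.6 44.5] rotdev [-0.2 -0.1 -0. ] q [ 0.23  0.11  2.12 -0.14  0.39 -1.34] -0.003
```

That read 44 N, well over the 8–15 N aim, so I'm backing off at once.

Request:
apply_moves(
  deltas=[
    {"grip":0,"linear":[0,-0.04,0],"dr":[0,0,0]},
  ],
)

```text
clock: 19.4
ee_pos: [0.4944, 0.1374, 0.1841]
eef_rot: [[-0.119, 0.5, -0.858], [0.993, 0.059, -0.103], [-0.0, -0.864, -0.503]]
ft_force: [0.2, -0.4, -0.3]
opening: 0.001
```

```bash
python3 st.py
```

```text
19.4 bed [ 65.3 -26.9  42. ] Fbed [-0.  -0.5 -0.3] rotdev [-0.2 -0.1 -0. ] q [ 0.23  0.11  2.12 -0.14  0.4  -1.35] 0.001
```

Request:
apply_moves(
  deltas=[
    {"grip":0,"linear":[0,-0.8,0],"dr":[0.2,0,0]},
    {"grip":0,"linear":[0,-1,0],"dr":[0,0,0]},
    {"grip":0,"linear":[0,-1,0],"dr":[0,0,0]},
  ],
)

```text
clock: 19.77
ee_pos: [0.4582, 0.1329, 0.2436]
eef_rot: [[-0.118, 0.492, -0.863], [0.993, 0.058, -0.103], [-0.001, -0.869, -0.495]]
ft_force: [0.7, 0.1, 0.7]
opening: -0.004
```

```bash
python3 st.py;python3 -c "
from h import *
d=snap('scene','16');t=snap('top','16')
P=cylpts(OB,RB[:,0])
S=[b2w([x,y,27.5]) for x in(57,73) for y in(-50,0,44)]
crop(d,255,150,75,60,9,'s16');crop(d,255,150,75,60,9,'s16b',np.vstack([proj(d,P),proj(d,S)]))
crop(t,180,150,60,95,6,'t16')"
```

```text
19.77 bed [ 63.5 -27.2 111.9] Fbed [1.  0.1 0.3] rotdev [ 0.3 -0.1 -0. ] q [ 0.24 -0.04  2.07 -0.11  0.6  -1.38] -0.004
```

View pics/s16.png

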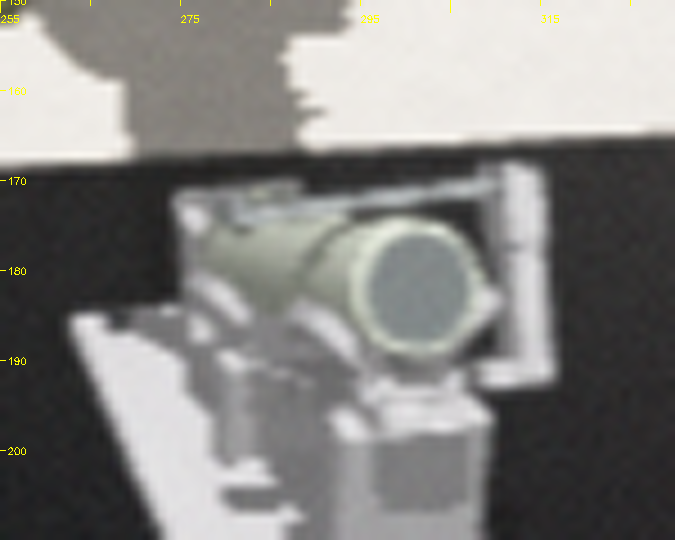

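View pics/s16b.png

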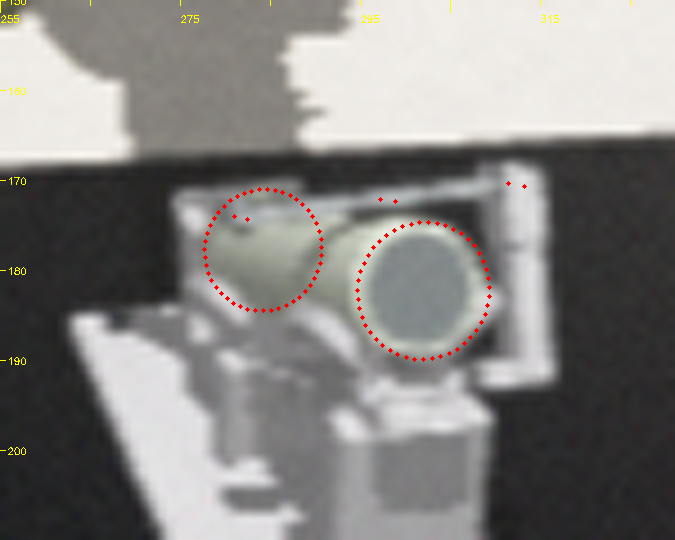

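View pics/t16.png

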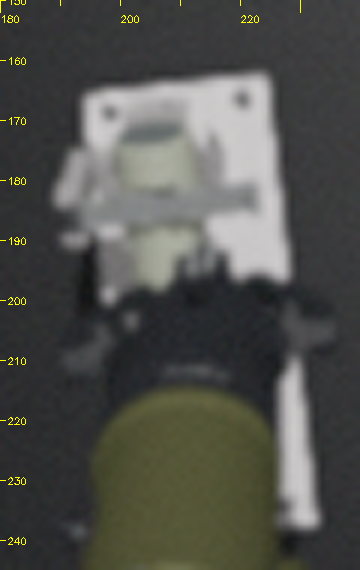

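Request:
apply_moves(
  deltas=[
    {"grip":0,"linear":[-0.5,-1,0],"dr":[0,0,0]},
    {"grip":0,"linear":[-1,-1,0],"dr":[0,0,0]},
    {"grip":0,"linear":[-1,-1,0],"dr":[0,0,0]},
    {"grip":0,"linear":[-1,-0.5,0],"dr":[0,0,0]},
    {"grip":0,"linear":[0,0,0],"dr":[0,0,0]},
    {"grip":0,"linear":[0,0,0],"dr":[0,0,0]},
  ],
)

```text
clock: 20.62
ee_pos: [0.4264, 0.0386, 0.3187]
eef_rot: [[-0.118, 0.492, -0.862], [0.993, 0.058, -0.103], [-0.001, -0.869, -0.495]]
ft_force: [-0.2, 0.5, -0.3]
opening: 0.0
```

```bash
python3 st.py;python3 -c "
from h import *
d=snap('scene','17');cv2.imwrite('pics/s17.png',cv2.resize(d['pixels'][:,:,::-1],(768,576),interpolation=cv2.INTER_CUBIC))
S=[b2w([x,y,27.5]) for x in(57,73) for y in(-50,0,44)]
crop(d,260,160,65,40,12,'s17b',np.vstack([proj(d,cylpts(OB,RB[:,0])),proj(d,S)]))"
```

```text
20.62 bed [  64.2 -117.1  198.2] Fbed [-0.3  0.5 -0.2] rotdev [ 0.3 -0.1 -0. ] q [-0.1  -0.22  1.99  0.14  0.86 -1.85] 0.0
```

View pics/s17.png

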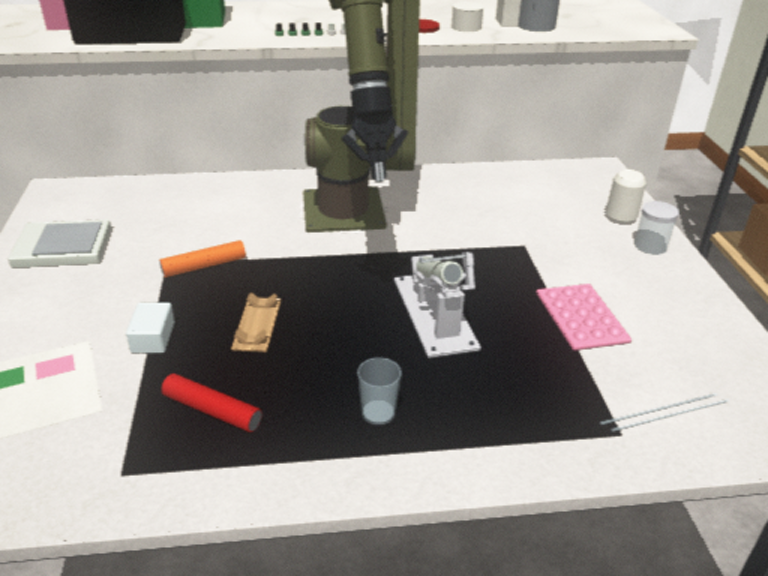

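View pics/s17b.png

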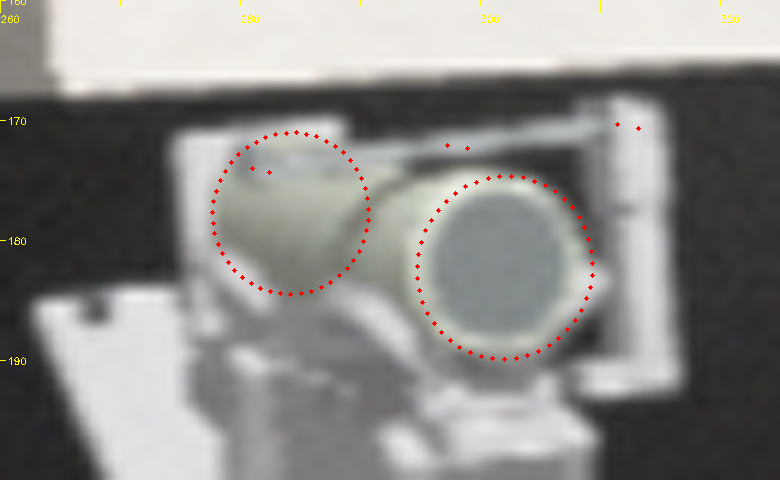

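The mould is home and round. The strap lies on its closed line at (281–310, 171–174), and the bystanders are where they started.

```bash
python3 -c "
from rig import bot
print(bot.close_job())"
```

```text
the job is handed in; nothing more can be done
None
```

The mould is in the cradle, pushed fully home against the seal, and clamped under the strap. One check went wrong: the final strap press spiked to 44 N, well over the 8–15 N I was aiming for.

- **Mould:** I laid the white mould in the V, let go, and pushed its upper end down the slope with shut fingers. It stopped against a hard stop: about 10 N of push moved it no further. Its outline then matched the home pose in both camera views.
- **Strap:** I swung it over with the fingertips and pressed it down near its tip. The spike came on the last small step, and I backed off straight away. During the swing the gripper's linkage also brushed the strap tip with about 10 N.
- **Last pictures:** The strap lies on its closed line, and the tube looks round and still home, with no damage I can see. I can't measure deformation directly, and I didn't press the strap again to test the clamp.
- **Hand-in:** The beaker, tray and soap had not visibly moved, and the arm was clear with no force on it. The job was handed in at about 20.6 s.

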